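# Dry-clamp a two-tone chin-rest blank in the wedge press

### The arm

A 6-joint arm with a two-finger parallel gripper is mounted at the origin on a cart in front of the work surface, level with it; the furniture and walls round the work are solid. World frame = base frame: x ahead of the robot, y to its left, z up, the work surface at z = 0. Lengths are in m, angles in rad, forces in N, time in s.
With the tool pointing down it reaches from about 0.25 to 0.725 m from the base axis. Payload 9.7 kg.
Tool frame: the origin (TCP) lies between the finger pads; the fingertips stand 25 mm ahead of it and the grasp point (between the pads) lies 6 mm ahead of it; z points along the fingers, x is the direction in which the jaws open and shut, and the axes are right-handed (so a half turn about z gives the same grasp; the last joint's range is limited). The gripper opens to 85 mm and grips with 20 to 120 N. Pads are 22 mm wide; open, the fingers measure 114 mm over their backs; the gripper's body (76 mm by 85 mm) begins 54 mm behind the grasp point. The pads swing forward as they close: fully open they stand 13 mm farther back than shut.
Start: joints at [1.186, 0.087, 0.176, 1.66, 0, 1.571], TCP at [0.206, 0.51, 0.256] pointing down, gripper open.
Joint ranges: [-3.13, 3.13], [-0.85, 1.81], [-1.15, 1.24], [-2.2, 2.28], [-1.44, 1.52], [-3.14, 3.14]. Speed limits (rad/s): [2.22, 2.22, 2.57, 3.14, 3.14, 3.14].

### API

Orientations are given as [roll, pitch, yaw] about the fixed x, y, z axes, in that order (R = Rz(yaw) Ry(pitch) Rx(roll)).
In Python, from station import r gives the robot as it stands.
- The arm moves only by the shell command python3 -m creep 'ROWS' [OPENING] [FORCE]. ROWS is JSON, a list of rows, each a list of 2 entries, a list of its own where there are three numbers: the shift along the tool's x, y, z in units of 25 mm (1.0 is 25 mm), then the turn about the tool's z in degrees. In form: [[[tx, ty, tz], spin], ...]. A call has exactly 5 rows; each row is the pose to reach, as a shift and turn from the pose commanded when the call began, along the tool's axes at that moment; what a row does not reach only later rows make up. A row lasts 1/8 s, in which the tool goes at most 62.5 mm and 10.7 degrees, less where a joint would pass 70% of its speed; a pose out of reach is approached as far as the arm can. A call with a gripper value outside its range is refused whole. OPENING is the finger opening in mm, from 0 to 85.4, set as the call begins (- or left out, the last holds). The fingers move at their own pace and stop on an object; FORCE is the grip in N (left out, the last holds). Time passes only in rows, so rows that repeat a pose let the fingers close, or fill a call up. It gives the time, the measured TCP pose, the force and the opening at its end, in the units of the state.
- r.get_state(): the state, without advancing time (a new reading comes with each control period).
- r.snapshot(name): name is "scene" or "top"; returns a dict with "image" (400x640x3 uint8, red, green, blue), "fx", "fy", "cx", "cy" (pixels), "rvec" (rotation vector, rad) and "tvec" (3), from world to camera coordinates, as OpenCV has them. Camera axes: x right, y down, z forward; pixel columns grow to the right and rows downward; lengths in m; the calibration is good to about 2 mm. A picture is of the moment at which its call begins. There is no depth.
- r.close_job(): hands the job in, once; it reports no verdict.
The state is a dict: "clock": time; "q": joint angles; "dq": joint speeds; "joint_efforts": joint torques, N m; "ee_pos": TCP position; "ee_rot": TCP orientation; "force": force on the tool from outside, world axes, zero at the start; "torque": the same for the moment, N m; "opening": opening from 0.0 (shut) to 1.0 (fully open).
Only numpy, scipy, OpenCV 4.12 (cv2) and the standard library are available. Lean on these libraries where they do the work, as an engineer would, in place of code of your own. Each camera call takes 0.05 s, during which the arm holds its last target. There are 200 camera calls.

### The job

Dry-clamp the chin-rest blank in the wedge press: maple half against the plain left fence, black strip next, brown half on the strip's other side, ends level and the pencilled outlines open towards the strip; then the caul beside the brown half, cork face to the work and thick end at the stop block. Put the red-ended wedge between caul and right fence and slide it in, thin end first, until it jams and all joints are tight, then let go. Do not disturb the jar, cork block or mallet.

Things in the scene. Friction and masses are not known exactly. Their poses are not given: they have to be found in the camera images.
- press: Fixed press, origin under the work's middle; x along the fences away from robot, y left. Ply bed x -130..75, top z 10 mm. Fences (x -62..68, tops z 26) have inner faces at y +71.3 and -71.3; stop block's near face x +50, y -30..-72, top z 26. Clamped, centres are at y 48.3 maple, 19.3 strip, -9.7 brown, -42.7 caul, -56.3 wedge head; all at x 0 but the head, x about -88. Nothing holds a part before the wedge does
- maple_half_mid (a point): Loose pale maple half: slab 60 (x) x 46 (y) x 16 mm high, 45 g; point at its centre, 8 mm up. x goes along the fences. Joint edge at its -y side, where the pencilled half-oval on top is open; the closed end points to +y. Hold it by its ends, 60 mm apart along x, so that no finger comes between neighbours
- brown_half_mid (a point): Loose dark brown half: slab 60 (x) x 46 (y) x 16 mm high, 45 g; point at its centre, 8 mm up. x goes along the fences. Joint edge at its +y side, where the pencilled half-oval on top is open. Hold it by its ends, 60 mm apart along x
- ebony_strip_mid (a point): Loose black strip standing on edge: 60 long (x), 12 thick (y), 28 mm high, 30 g; point at its centre, 14 mm up. Stands 12 mm higher than the halves. Hold it by its ends, or across its thickness above the halves
- wedge_caul_mid (a point): Loose tapered brown caul, 100 mm long (x), body 24 high, 50 g; cork-faced straight side at +y, 10 mm from the point. Tapered 1 in 6 on the -y side: 11.7 mm thick at the -x end, 20 at the middle, 28.3 at the +x end (goes to the stop). On top a pale grip bar 44 (x) x 12 (y), z 24 to 40 mm above the underside. Point: mid-length, on the bar's centre line, 24 mm up
- drive_wedge_head (a point): Loose pale driving wedge, 140 mm long (x), 30 high, 70 g. Point: centre of its parallel head (40 x 30 mm wide), 15 mm up, 20 mm from the red end (-x), 120 mm from the tip (+x). Side at -y straight, for the right fence; side at +y tapers 1 in 6 from 20 mm ahead of the point, 30 mm thick to 13.3 at the tip. 6 mm of travel takes up 1 mm of slack. Slides with a few N; push to about 10 N; then holds itself
- glue_jar: Bystander: glass glue jar, 59 mm across, 73 mm high; origin at the middle of its underside. Leave alone
- cork_block: Bystander: brown cork block 44 x 70 x 28 mm; origin at the middle of its underside. Leave alone
- small_mallet: Bystander: wooden mallet 187 x 72 x 38 mm lying beyond the press; origin at its underside. Leave alone
There are look-alikes about, which are no part of the job. Of the things that look like the part that bears maple_half_mid, the smaller one is meant.

How it is judged:
At the end, for the whole second after the job is handed in: Left to right, flat and at rest: maple on the left fence, strip, brown half, caul (cork to the work, thick end on the stop), wedge on the right fence; every joint closed within about 2 mm, ends level within 10 mm, wedge head 74 to 103 mm short of the caul's middle (y of maple_half_mid in the frame of press between 0.0453 and 0.0508 m and x of maple_half_mid in the frame of press between -0.025 and 0.025 m and y of ebony_strip_mid in the frame of maple_half_mid between -0.0312 and -0.0275 m and x of ebony_strip_mid in the frame of maple_half_mid between -0.01 and 0.01 m and y of ebony_strip_mid in the frame of brown_half_mid between 0.0275 and 0.0312 m and x of ebony_strip_mid in the frame of brown_half_mid between -0.01 and 0.01 m and y of wedge_caul_mid in the frame of brown_half_mid between -0.0355 and -0.0312 m and x of wedge_caul_mid in the frame of press between -0.012 and 0.006 m and x of drive_wedge_head in the frame of wedge_caul_mid between -0.103 and -0.074 m and y of drive_wedge_head in the frame of press between -0.059 and -0.0535 m and z of maple_half_mid in the frame of press between 0.014 and 0.022 m and angle between each of maple_half_mid, brown_half_mid, ebony_strip_mid, wedge_caul_mid, drive_wedge_head's own z axis and vertical below 0.1 rad and angle between the x axis of each of maple_half_mid, brown_half_mid, ebony_strip_mid, wedge_caul_mid, drive_wedge_head and the x axis of press, either way round below 0.06 rad and linear speed of each of maple_half, brown_half, ebony_strip, wedge_caul, drive_wedge below 0.01 m/s and z of brown_half_mid in the frame of press between 0.014 and 0.022 m and z of ebony_strip_mid in the frame of press between 0.02 and 0.028 m and z of wedge_caul_mid in the frame of press between 0.03 and 0.038 m and z of drive_wedge_head in the frame of press between 0.021 and 0.029 m); the robot touches nothing.
It fails at once if the glue jar is moved more than 25 mm or tipped (distance of glue_jar from where it was at the start of the episode above 0.025 m or angle between glue_jar's own z axis and vertical above 0.35 rad).
It fails at once if the mallet is moved more than 25 mm or tipped (distance of small_mallet from where it was at the start of the episode above 0.025 m or angle between small_mallet's own z axis and vertical above 0.35 rad).
It fails at once if the cork block is moved more than 25 mm or tipped (distance of cork_block from where it was at the start of the episode above 0.025 m or angle between cork_block's own z axis and vertical above 0.35 rad).
It also fails if it takes over 125 s, if anything falls off the work surface, if the arm or the gripper's body presses on something with over 40 N, if the wrist force passes 120 N, or if a joint passes its speed limit or range.

## Working session

There is one attempt and no reset: what is moved stays moved. The work goes in short steps, Python scripts to look and compute and a shell command to move; the robot and the scene stay as the last step left them, time stands still between calls to the robot, and variables do not carry over. Pictures are saved under pics/ and viewed, about 12 in all and at most 16, crops included, and the job is handed in when it is done.

```bash
ls; mkdir -p pics; cat > h.py <<'E'
import numpy as np,cv2
from station import r
def snap(n,f):
    s=r.snapshot(n); cv2.imwrite('pics/'+f+'.png',s['image'][:,:,::-1]); np.save('pics/'+f+'.npy',s,allow_pickle=True); return s
def load(f): return np.load('pics/'+f+'.npy',allow_pickle=True).item()
def cast(s,uv,z):
    R=cv2.Rodrigues(np.array(s['rvec'],float))[0];t=np.array(s['tvec'],float).ravel()
    c=-R.T@t
    uv=np.atleast_2d(np.array(uv,float)); d=np.c_[(uv[:,0]-s['cx'])/s['fx'],(uv[:,1]-s['cy'])/s['fy'],np.ones(len(uv))]@R
    return c+d*((z-c[2])/d[:,2])[:,None]
def proj(s,P):
    K=np.array([[s['fx'],0,s['cx']],[0,s['fy'],s['cy']],[0,0,1.]])
    return cv2.projectPoints(np.array(P,float).reshape(-1,1,3),np.array(s['rvec'],float),np.array(s['tvec'],float),K,None)[0].reshape(-1,2)
E
python3 - <<'E'
from h import *
for n in('scene','top'):
    s=snap(n,n+'0');R=cv2.Rodrigues(np.array(s['rvec'],float))[0];print(n,s['fx'],-R.T@np.array(s['tvec']).ravel(),R[2])
print(r.get_state())
E
```

```text
pics
scene 517.511302354679 [-0.3568419  -0.93332977  0.74253687] [ 0.62960814  0.62538082 -0.460969  ]
top 413.50949393863635 [0.38029831 0.00454142 1.39773478] [ 0.13542729 -0.0180597  -0.99062268]
{'clock': 0.1, 'q': array([ 1.18600307e+00,  8.73830502e-02,  1.75232286e-01,  1.65980479e+00,
       -9.78260781e-06,  1.57081176e+00]), 'dq': array([ 0.00128131, -0.00056913,  0.00132118,  0.00144424,  0.00095675,
        0.00184509]), 'joint_efforts': array([ 6.32262836e-04, -5.21562839e+01,  4.65655124e+01,  1.59118522e-02,
        6.64218828e-05, -4.86679915e-05]), 'ee_pos': array([0.20638931, 0.50961991, 0.25567577]), 'ee_rot': array([3.14158285e+00, 1.15922231e-03, 1.18598764e+00]), 'force': array([ 0.35070579, -0.46539004,  0.63232732]), 'torque': array([-0.00724661, -0.01290829, -0.0072448 ]), 'opening': 1.0026463454191128}
```

View pics/top0.png

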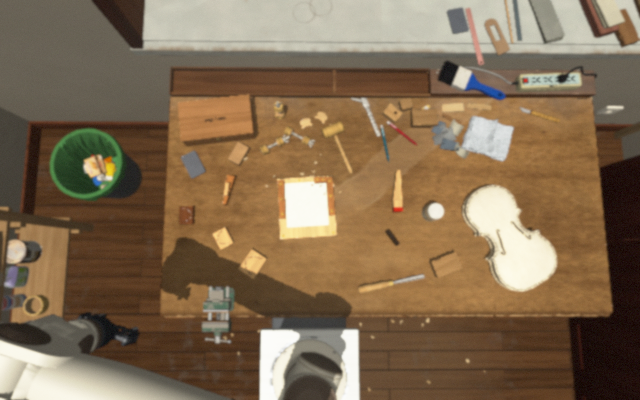

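View pics/scene0.png

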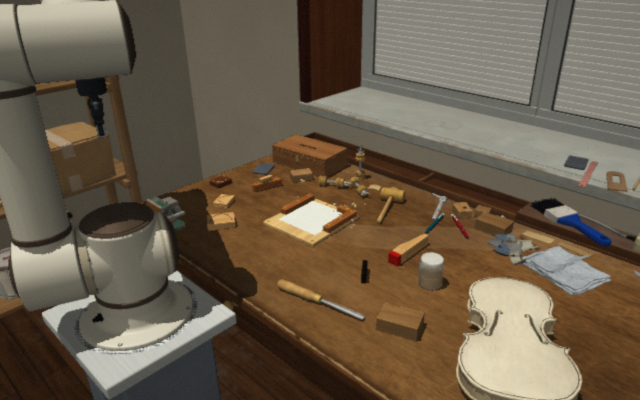

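The top view shows the press at about (307,208), maple-like pieces at (222,238) and (254,262), the caul probably at (229,190), the strip at (392,237) and the wedge at (398,190), red end down. A dark red-brown piece is at (187,214), the jar at (434,211), the cork block at (446,263), and the mallet at (340,145). I'll enlarge these areas.

```bash
python3 - <<'E'
from h import *
s=load('top0')['image'][:,:,::-1]
a=cv2.resize(s[140:290,165:305],None,fx=4,fy=4,interpolation=cv2.INTER_CUBIC)
cv2.imwrite('pics/c1.png',a)
s2=load('scene0')['image'][:,:,::-1]
cv2.imwrite('pics/c2.png',cv2.resize(s2[150:290,190:440],None,fx=3.2,fy=3.2,interpolation=cv2.INTER_CUBIC))
E
```

```text
(no output)
```

View pics/c1.png

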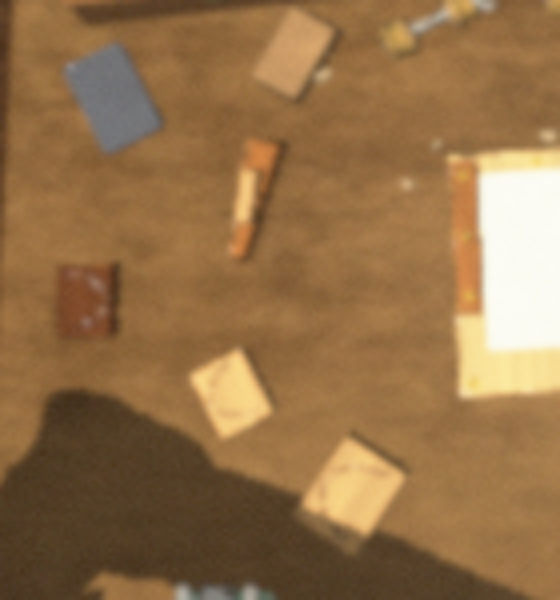

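View pics/c2.png

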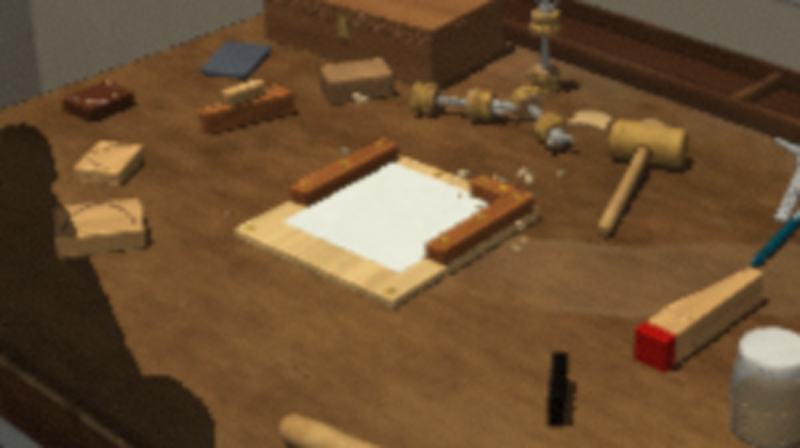

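The smaller maple half is at top (222,238), the larger look-alike at (254,262), the brown half at (187,214), and the caul at (229,190) with its thick end up the image. I'll measure these and zoom in on the pencil lines.

```bash
cat > m.py <<'E'
from h import *
def rect(s,box,fn,z,up=4):
    x0,y0,x1,y1=box
    im=cv2.resize(s['image'][y0:y1,x0:x1],None,fx=up,fy=up,interpolation=cv2.INTER_CUBIC).astype(int)
    m=fn(im[...,0],im[...,1],im[...,2]).astype(np.uint8)
    m=cv2.morphologyEx(cv2.morphologyEx(m,cv2.MORPH_CLOSE,np.ones((9,9))),cv2.MORPH_OPEN,np.ones((5,5)))
    c=max(cv2.findContours(m,0,2)[0],key=cv2.contourArea)[:,0]
    w=cast(s,(c+.5)/up-.5+[x0,y0],z)[:,:2]
    (cx,cy),(a,b),t=cv2.minAreaRect((w*1000).astype(np.float32))
    if a<b:a,b,t=b,a,t+90
    M=cv2.moments((w*1000).astype(np.float32))
    return 'centre (%.1f %.1f) centroid (%.1f %.1f) size %.1f x %.1f long-axis yaw %.1f'%(cx,cy,M['m10']/M['m00'],M['m01']/M['m00'],a,b,(t+90)%180-90)
E
python3 - <<'E'
from m import *
s=load('top0')
pale=lambda R,G,B:(G>125)&(R>165)
print('maple',rect(s,(206,220,238,254),lambda R,G,B:(G>125)&(R>150),.016))
print('brown',rect(s,(174,200,200,228),lambda R,G,B:(G<62)&(R<150),.016))
print('strip',rect(s,(380,224,406,250),lambda R,G,B:R<45,.020))
print('caul',rect(s,(218,168,242,212),lambda R,G,B:R-B>75,.024))
print('bar',rect(s,(218,168,242,212),lambda R,G,B:(G>145),.040))
print('wedge',rect(s,(386,164,410,216),lambda R,G,B:(R>165),.030))
print('red',rect(s,(386,164,410,222),lambda R,G,B:(R>130)&(G<80),.030))
print('paper/white',rect(s,(270,170,345,245),lambda R,G,B:(B>190),.010))
print('bed',rect(s,(265,165,350,250),lambda R,G,B:(R>155),.010))
print('fenceL',rect(s,(272,172,286,222),lambda R,G,B:(R>120)&(G<115)&(R-B>75),.026))
print('fenceR',rect(s,(326,172,342,222),lambda R,G,B:(R>120)&(G<115)&(R-B>75),.026))
im=s['image'][:,:,::-1]
out=[]
for b in((172,198),(206,222),(214,168),(376,218)):
    c=im[b[1]:b[1]+34,b[0]:b[0]+34]; c=cv2.normalize(c,None,0,255,cv2.NORM_MINMAX); out.append(cv2.resize(c,(390,290),interpolation=cv2.INTER_CUBIC))
cv2.imwrite('pics/c3.png',np.vstack([np.hstack(out[:2]),np.hstack([cv2.resize(im[160:250,265:350],(390,290),interpolation=2),cv2.resize(im[160:220,380:416],(390,290),interpolation=2)])]))
E
```

```text
maple centre (445.9 287.1) centroid (445.9 287.0) size 67.8 x 52.2 long-axis yaw 29.3
brown centre (535.2 386.6) centroid (535.3 386.9) size 29.6 x 5.8 long-axis yaw 2.2Traceback (most recent call last):
  File "<stdin>", line 6, in <module>
  File "m.py", line 7, in rect
    c=max(cv2.findContours(m,0,2)[0],key=cv2.contourArea)[:,0]
      ~~~^^^^^^^^^^^^^^^^^^^^^^^^^^^^^^^^^^^^^^^^^^^^^^^^
ValueError: max() iterable argument is empty
```

```bash
python3 - <<'E'
from h import *
s=load('top0');im=s['image']
for n,v in dict(maple=(222,238),mb=(235,228),brown=(185,214),brownline=(187,209),bb=(200,214),strip=(392,237),sb=(400,237),caul=(231,178),cb=(240,178),bar=(226,190),wedge=(398,185),red=(398,208),wb=(408,190),fl=(281,200),bed=(307,236),fr=(332,200),paper=(307,200)).items(): print(n,im[v[1],v[0]],end=' ')
im=im[:,:,::-1];out=[]
for b in((172,198),(206,222)):
    c=im[b[1]:b[1]+34,b[0]:b[0]+34]; c=cv2.normalize(c,None,0,255,cv2.NORM_MINMAX); out.append(cv2.resize(c,(390,290),interpolation=cv2.INTER_CUBIC))
cv2.imwrite('pics/c3.png',np.vstack([np.hstack(out[:2]),np.hstack([cv2.resize(im[160:250,265:350],(390,290),interpolation=2),cv2.resize(im[164:220,370:426],(390,290),interpolation=2)])]))
E
```

```text
maple [245 210 132] mb [142 103  60] brown [128  75  41] brownline [137  96  72] bb [143 103  59] strip [63 49 39] sb [167 124  74] caul [204 128  65] cb [142 101  61] bar [240 196 124] wedge [239 197 125] red [220  70  44] wb [149 110  66] fl [204 141  75] bed [236 202 133] fr [199 130  74] paper [251 251 242]
```

View pics/c3.png

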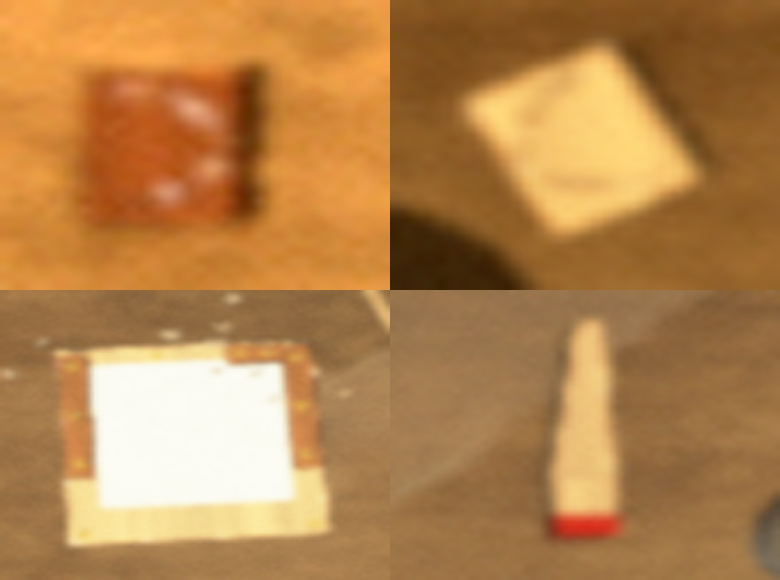

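Brown half: outline closed to the right (-y) and open to +y, so it already faces the right way. Maple: outline closed to the lower left (+y side), yaw about +29°. The wedge tip points away from the robot. Now the remaining measurements with proper thresholds.

```bash
python3 - <<'E'
from m import *
s=load('top0')
def p(n,*a):
    try: print(n,rect(s,*a))
    except Exception as e: print(n,'none')
p('maple',(206,220,238,254),lambda R,G,B:(G>160),.016)
p('brown',(174,200,197,228),lambda R,G,B:(R-B>65)&(R<160)&(G<100)&(R-G>42),.016)
p('strip',(380,224,406,250),lambda R,G,B:R<100,.020)
p('caul',(218,168,242,212),lambda R,G,B:R>172,.024)
p('bar',(218,168,242,212),lambda R,G,B:(G>155)&(R>200),.040)
p('wedge',(386,164,410,218),lambda R,G,B:(R>190),.030)
p('red',(386,196,410,218),lambda R,G,B:(R>175)&(G<120),.030)
p('paper',(270,170,345,245),lambda R,G,B:(B>190),.010)
p('bed',(265,165,350,250),lambda R,G,B:(R>185),.010)
p('fenceL',(272,172,287,222),lambda R,G,B:(R>165)&(G<165)&(B<110),.026)
p('fenceR',(326,172,342,218),lambda R,G,B:(R>165)&(G<165)&(B<110),.026)
p('jar',(420,195,450,228),lambda R,G,B:(B>150),.073)
p('cork',(425,245,465,280),lambda R,G,B:(R<150)&(R>90)&(R-B>60)&(G<95),.028)
E
```

```text
maple centre (446.2 286.8) centroid (446.4 286.8) size 61.2 x 47.1 long-axis yaw 28.4
brown centre (524.3 413.2) centroid (525.1 413.1) size 62.7 x 46.5 long-axis yaw 2.2
strip centre (450.2 -277.9) centroid (450.8 -277.5) size 59.1 x 15.6 long-axis yaw 36.0
caul centre (609.5 277.8) centroid (614.5 276.0) size 99.2 x 24.1 long-axis yaw -14.7
bar centre (609.1 274.6) centroid (609.1 275.0) size 43.5 x 12.8 long-axis yaw -6.4
wedge centre (607.9 -299.4) centroid (599.4 -299.8) size 138.9 x 30.3 long-axis yaw -1.7
red centre (542.9 -300.0) centroid (543.1 -300.2) size 30.3 x 12.6 long-axis yaw -89.9
paper centre (562.9 8.0) centroid (561.3 9.0) size 154.4 x 144.5 long-axis yaw 3.6
bed centre (558.7 8.0) centroid (551.0 8.5) size 224.8 x 197.4 long-axis yaw 3.9
fenceL centre (574.9 102.8) centroid (582.6 99.0) size 147.1 x 42.4 long-axis yaw 1.7
fenceR centre (586.1 -83.6) centroid (587.5 -83.3) size 142.4 x 53.1 long-axis yaw -0.2
jar centre (532.4 -411.5) centroid (532.4 -411.4) size 52.7 x 52.3 long-axis yaw 13.9
cork centre (378.3 -428.8) centroid (377.9 -428.4) size 104.9 x 47.7 long-axis yaw -38.4
```

```bash
cat > press.py <<'E'
from h import *
def edges(s):
    im=s['image'].astype(float)
    def cross(v,th):  # first subpixel crossing
        k=np.where((v[:-1]-th)*(v[1:]-th)<=0)[0]
        return [i+(th-v[i])/(v[i+1]-v[i]) for i in k if v[i+1]!=v[i]]
    def fit(name,uv,z):
        w=cast(s,uv,z)[:,:2]*1000
        vx,vy,x,y=cv2.fitLine(w.astype(np.float32),cv2.DIST_HUBER,0,.01,.01).ravel()
        a=np.degrees(np.arctan2(vy,vx)); d=np.std((w-[x,y])@[-vy,vx])
        print(name,'pt %.1f %.1f ang %.2f sd %.2f n %d'%(x,y,a,d,len(w)))
    fit('front',[(c,max(cross(im[225:248,c,0],190),default=np.nan)+225) for c in range(286,332)],.010)
    L,Rr=[],[]
    for v in range(186,214):
        c=cross(im[v,274:340,2],160)
        if c: L.append((c[0]+274,v));Rr.append((c[-1]+274,v))
    fit('Linner',L,.010);fit('Rinner',Rr,.010)
    L=[];Rr=[]
    for v in range(215,232):
        c=cross(im[v,265:352,0],190)
        if c: L.append((c[0]+265,v));Rr.append((c[-1]+265,v))
    fit('bedL',L,.010);fit('bedR',Rr,.010)
    # paper top/near edges
    fit('papernear',[(c,max(cross(im[205:235,c,2],190))+205) for c in range(292,324)],.010)
    fit('stop',[(c,min(cross(im[175:195,c,2],160))+175) for c in range(317,325)],.010)
E
python3 -c "
from press import *
edges(load('top0'))"
```

```text
front pt 448.2 -4.5 ang -86.51 sd 0.62 n 46
Linner pt 585.7 81.5 ang 3.37 sd 0.52 n 28
Rinner pt 576.4 -63.0 ang 3.75 sd 0.16 n 28
bedL pt 492.0 101.0 ang 3.87 sd 1.25 n 17
bedR pt 498.9 -93.0 ang 4.24 sd 0.97 n 17
papernear pt 485.7 10.7 ang -86.13 sd 0.34 n 32
stop pt 635.8 -40.4 ang -85.63 sd 0.10 n 8
```

```bash
python3 - <<'E'
from h import *
s=load('top0');im=s['image'].astype(float)
def side(ch,th,rows,c0,c1,z,n):
    L,Rr=[],[]
    for v in rows:
        a=im[v,c0:c1,ch]; k=np.where((a[:-1]-th)*(a[1:]-th)<0)[0]
        if len(k)<2: continue
        x=[i+(th-a[i])/(a[i+1]-a[i])+c0 for i in (k[0],k[-1])]
        L.append((x[0],v));Rr.append((x[1],v))
    for nm,q in(('L',L),('R',Rr)):
        w=cast(s,q,z)[:,:2]*1000; p=np.polyfit(w[:,0],w[:,1],1)
        print(n,nm,'x %.0f..%.0f yaw %.2f  y@mid %.1f sd %.2f'%(w[0,0],w[-1,0],np.degrees(np.arctan(p[0])),np.polyval(p,w[:,0].mean()),np.std(w[:,1]-np.polyval(p,w[:,0]))))
side(0,195,range(199,207),386,412,.03,'whead')
side(0,195,range(174,195),386,412,.03,'wtaper')
side(0,172,range(177,202),218,242,.024,'caul')
side(1,160,range(184,196),218,242,.040,'bar')
E
cat > go.py <<'E'
import sys
from h import *
st=r.get_state();p=st['ee_pos']*1000;rot=st['ee_rot'];yaw=rot[2]
x,y,z,yt=map(float,sys.argv[1:5])
d=np.array([x,y,z])-p
c,s_=np.cos(yaw),np.sin(yaw)
sp=-(yt-np.degrees(yaw)); sp=(sp+90)%180-90
print('at',p.round(1),'yaw %.1f'%np.degrees(yaw),'q6 %.2f'%st['q'][5],'| shift %.3f %.3f %.3f spin %.1f'%((d[0]*c+d[1]*s_)/25,(d[0]*s_-d[1]*c)/25,-d[2]/25,sp),'F',st['force'].round(1),'op',round(st['opening'],3))
E
python3 go.py 446.2 286.8 100 28.4
```

```text
whead L x 570..553 yaw 2.80  y@mid -283.6 sd 0.03
whead R x 570..553 yaw -3.69  y@mid -312.8 sd 0.18
wtaper L x 662..594 yaw -8.05  y@mid -290.2 sd 0.59
wtaper R x 662..594 yaw 1.15  y@mid -311.6 sd 0.64
caul L x 651..570 yaw -7.48  y@mid 285.7 sd 1.77
caul R x 651..570 yaw -13.56  y@mid 268.5 sd 2.70
bar L x 624..588 yaw -2.54  y@mid 280.2 sd 1.32
bar R x 624..588 yaw -9.67  y@mid 270.2 sd 1.15
at [206.4 509.6 255.7] yaw 68.0 q6 1.57 | shift -4.660 12.237 6.227 spin 39.6 F [ 0.4 -0.5  0.6] op 1.003
```

```bash
python3 -m creep '[[[-1,2.5,1.2],8],[[-2,5,2.5],16],[[-3,7.5,4],24],[[-4,10,5.2],32],[[-4.66,12.24,6.2],39.6]]' 85 40; python3 -m creep '[[[0,0,0],0],[[0,0,0],0],[[0,0,0],0],[[0,0,0],0],[[0,0,0],0]]'; python3 go.py 446.2 286.8 30 28.4
```

```text
clock: 0.72
ee_pos: [0.4126, 0.3151, 0.1206]
ee_rot: [3.142, 0.0, 0.491]
force: [0.6, 0.4, 0.5]
opening: 0.996
clock: 1.35
ee_pos: [0.4115, 0.3173, 0.1221]
ee_rot: [-3.141, -0.001, 0.496]
force: [0.3, -0.6, -0.4]
opening: 0.995
at [411.5 317.3 122.1] yaw 28.4 q6 1.73 | shift 0.639 1.736 3.684 spin 0.0 F [ 0.3 -0.6 -0.4] op 0.995
```

```bash
python3 -m creep '[[[0.64,1.74,1],0],[[0.64,1.74,2],0],[[0.64,1.74,3],0],[[0.64,1.74,3.68],0],[[0.64,1.74,3.68],0]]'; python3 -m creep '[[[0,0,0],0],[[0,0,0],0],[[0,0,0],0],[[0,0,0],0],[[0,0,0],0]]' 45 40;  python3 go.py 446.2 286.8 30 28.4
```

```text
clock: 1.98
ee_pos: [0.4458, 0.2859, 0.0288]
ee_rot: [3.141, 0.002, 0.495]
force: [0.3, -0.0, 0.2]
opening: 0.994
clock: 2.6
ee_pos: [0.4472, 0.2866, 0.0314]
ee_rot: [-3.141, -0.002, 0.495]
force: [-1.5, 0.2, 5.4]
opening: 0.688
at [447.2 286.6  31.4] yaw 28.4 q6 1.65 | shift -0.031 -0.027 0.057 spin -0.0 F [-1.5  0.2  5.4] op 0.688
```

```bash
python3 -m creep '[[[0,0,-1],0],[[0,0,-2],0],[[0,0,-2.4],0],[[0,0,-2.4],0],[[0,0,-2.4],0]]' - 60; python3 go.py 576.8 53 85 3.6
```

```text
clock: 3.22
ee_pos: [0.4462, 0.2858, 0.0888]
ee_rot: [3.142, 0.001, 0.495]
force: [-0.0, -1.1, -0.0]
opening: 0.676
at [446.2 285.8  88.8] yaw 28.4 q6 1.65 | shift 0.174 10.677 0.151 spin 24.8 F [-0.  -1.1 -0. ] op 0.676
```

```bash
python3 -m creep '[[[0.03,2,0],5],[[0.07,4.2,0],10],[[0.1,6.4,0],15],[[0.14,8.6,0],20],[[0.17,10.67,0.1],24.8]]'; python3 -m creep '[[[0,0,0],0],[[0,0,0],0],[[0,0,0],0],[[0,0,0],0],[[0,0,0],0]]'; python3 go.py 576.8 53 43 3.6; python3 -c "
from h import *
s=snap('scene','s1');t=snap('top','t1')
a=s['image'][150:290,200:400,::-1];b=t['image'][160:250,230:360,::-1]
cv2.imwrite('pics/v1.png',np.hstack([cv2.resize(a,(428,300)),cv2.resize(b,(372,300),interpolation=2)]))"
```

```text
clock: 3.85
ee_pos: [0.5774, 0.0515, 0.0863]
ee_rot: [-3.142, 0.001, 0.059]
force: [1.1, 0.9, -1.0]
opening: 0.677
clock: 4.47
ee_pos: [0.5768, 0.0539, 0.0874]
ee_rot: [-3.142, -0.0, 0.063]
force: [0.0, 1.0, -0.9]
opening: 0.673
at [576.8  53.9  87.4] yaw 3.6 q6 1.60 | shift -0.004 0.038 1.776 spin 0.0 F [ 0.   1.  -0.9] op 0.673
```

View pics/v1.png

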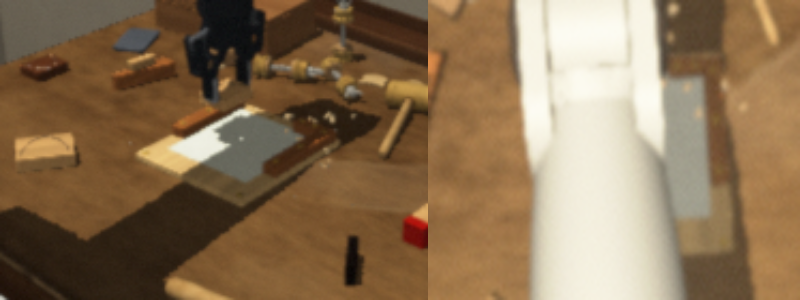

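The maple half is held in the jaws (about (225,90) in the left panel). The arm blocks the top view. I'll lower it in small steps and feel for the bed.

```bash
python3 -m creep '[[[0,0.04,0.5],0],[[0,0.04,1],0],[[0,0.04,1.5],0],[[0,0.04,1.72],0],[[0,0.04,1.72],0]]'; python3 -m creep '[[[0,0,0.04],0],[[0,0,0.04],0],[[0,0,0.08],0],[[0,0,0.08],0],[[0,0,0.08],0]]'; python3 go.py 576.8 53 41 3.6
```

```text
clock: 5.2
ee_pos: [0.5768, 0.0523, 0.0436]
ee_rot: [3.142, 0.001, 0.062]
force: [-0.3, -0.0, -1.1]
opening: 0.675
clock: 5.82
ee_pos: [0.5771, 0.0523, 0.0424]
ee_rot: [3.142, -0.0, 0.062]
force: [0.5, 0.4, -0.2]
opening: 0.674
at [577.1  52.3  42.4] yaw 3.6 q6 1.60 | shift -0.010 -0.029 0.054 spin -0.0 F [ 0.5  0.4 -0.2] op 0.674
```

```bash
python3 -m creep '[[[0,0,0.04],0],[[0,0,0.04],0],[[0,0,0.08],0],[[0,0,0.08],0],[[0,0,0.08],0]]';python3 -m creep '[[[0,-0.06,0],0],[[0,-0.1,0],0],[[0,-0.14,0],0],[[0,-0.16,0],0],[[0,-0.16,0],0]]';  python3 go.py 576.6 57.3 41 3.6
```

```text
clock: 6.45
ee_pos: [0.5772, 0.0523, 0.0416]
ee_rot: [-3.142, -0.001, 0.062]
force: [-5.3, -0.5, 11.5]
opening: 0.667
clock: 7.08
ee_pos: [0.5777, 0.0554, 0.0416]
ee_rot: [3.14, -0.002, 0.061]
force: [-0.5, -5.9, 9.0]
opening: 0.674
at [577.7  55.4  41.6] yaw 3.5 q6 1.61 | shift -0.040 -0.080 0.026 spin -0.1 F [-0.5 -5.9  9. ] op 0.674
```

```bash
python3 -m creep '[[[0,-0.04,-0.03],0],[[0,-0.04,-0.03],0],[[0,-0.08,-0.03],0],[[0,-0.08,-0.03],0],[[0,-0.08,-0.03],0]]';  python3 go.py 576.6 57.3 41 3.6
```

```text
clock: 7.7
ee_pos: [0.5772, 0.0579, 0.0417]
ee_rot: [3.141, -0.001, 0.062]
force: [0.8, -5.1, 5.8]
opening: 0.677
at [577.2  57.9  41.7] yaw 3.5 q6 1.61 | shift -0.027 0.023 0.028 spin -0.1 F [ 0.8 -5.1  5.8] op 0.677
```

```bash
python3 -m creep '[[[0,-0.04,0],0],[[0,-0.04,0],0],[[0,-0.08,0],0],[[0,-0.08,0],0],[[0,-0.08,0],0]]';  python3 go.py 576.6 57.3 41 3.6
```

```text
clock: 8.32
ee_pos: [0.5772, 0.0583, 0.0417]
ee_rot: [3.137, -0.001, 0.06]
force: [0.3, -13.1, 6.3]
opening: 0.673
at [577.2  58.3  41.7] yaw 3.5 q6 1.61 | shift -0.027 0.037 0.027 spin -0.1 F [  0.3 -13.1   6.3] op 0.673
```

Contact with the fence came at 13 N. Release it and go to the strip.

```bash
python3 -m creep '[[[0,0.04,0],0],[[0,0.04,0],0],[[0,0.04,0],0],[[0,0.04,0],0],[[0,0.04,0],0]]' 80; python3 -m creep '[[[0,0,-0.4],0],[[0,0,-1],0],[[0,0,-2],0],[[0,0,-3],0],[[0,0,-3],0]]'; python3 go.py 450.2 -277.9 100 36
```

```text
clock: 8.95
ee_pos: [0.5766, 0.0594, 0.0409]
ee_rot: [-3.142, 0.0, 0.062]
force: [0.6, -0.2, -0.7]
opening: 0.934
clock: 9.57
ee_pos: [0.578, 0.0594, 0.1193]
ee_rot: [-3.141, -0.005, 0.062]
force: [0.4, -0.6, 0.3]
opening: 0.937
at [578.   59.4 119.3] yaw 3.6 q6 1.61 | shift -5.937 13.150 0.773 spin -32.4 F [ 0.4 -0.6  0.3] op 0.937
```

```bash
python3 -m creep '[[[-1,2.2,0],-6],[[-2,4.4,0.2],-12],[[-3,6.6,0.3],-18],[[-4,8.8,0.4],-24],[[-5,11,0.6],-30]]' 85;  python3 -m creep '[[[0,0,0],0],[[0,0,0],0],[[0,0,0],0],[[0,0,0],0],[[0,0,0],0]]'; python3 go.py 450.2 -277.9 41 36
```

```text
clock: 10.2
ee_pos: [0.4679, -0.2246, 0.101]
ee_rot: [3.141, -0.0, 0.589]
force: [1.5, -0.1, 0.5]
opening: 0.994
clock: 10.82
ee_pos: [0.4692, -0.2222, 0.1011]
ee_rot: [3.142, -0.0, 0.587]
force: [0.1, 0.5, -0.4]
opening: 0.998
at [ 469.2 -222.2  101.1] yaw 33.6 q6 0.54 | shift -1.868 1.432 2.403 spin -2.4 F [ 0.1  0.5 -0.4] op 0.998
```

```bash
python3 - <<'E'
from m import *
import press
s=snap('top','t2')
for n,b in dict(strip=(380,224,406,250)).items(): print(rect(s,b,lambda R,G,B:R<90,.028))
im=s['image'][:,:,::-1]
cv2.imwrite('pics/v2.png',np.hstack([cv2.resize(im[160:250,250:350],(400,360),interpolation=2),cv2.resize(im[200:290,340:440],(400,360),interpolation=2)]))
E
```

```text
centre (493.2 -248.1) centroid (493.2 -248.1) size 3.4 x 1.7 long-axis yaw -90.0
```

View pics/v2.png

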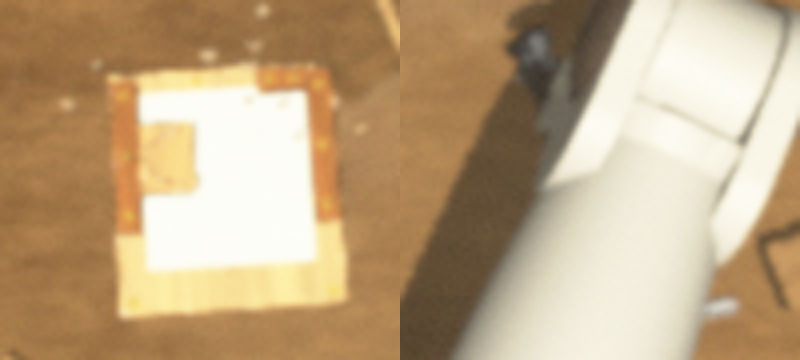

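The maple half lies flat against the left fence, centred about (168,158) in the left panel. On to the strip.

```bash
python3 -m creep '[[[-0.6,0.5,0.3],-1],[[-1.2,1,0.8],-2.4],[[-1.85,1.48,1.4],-2.4],[[-1.85,1.48,2],-2.4],[[-1.85,1.48,2.4],-2.4]]' 85; python3 -m creep '[[[0,0,0],0],[[0,0,0],0],[[0,0,0],0],[[0,0,0],0],[[0,0,0],0]]';python3 go.py 450.5 -279.2 41 36
```

```text
clock: 11.5
ee_pos: [0.4507, -0.2788, 0.0401]
ee_rot: [-3.141, 0.0, 0.628]
force: [-0.1, 1.5, 0.5]
opening: 0.992
clock: 12.12
ee_pos: [0.4509, -0.2793, 0.0412]
ee_rot: [3.141, -0.0, 0.627]
force: [0.3, 0.2, 0.5]
opening: 0.995
at [ 450.9 -279.3   41.2] yaw 36.0 q6 0.39 | shift -0.009 -0.014 0.009 spin -0.0 F [0.3 0.2 0.5] op 0.995
```

```bash
python3 -m creep '[[[0,0,0],0],[[0,0,0],0],[[0,0,0],0],[[0,0,0],0],[[0,0,0],0]]' 45 50; python3 -m creep '[[[0,0,-1],0],[[0,0,-2],0],[[0,0,-3],0],[[0,0,-3],0],[[0,0,-3],0]]';python3 go.py 579.4 23 110 3.6
```

```text
clock: 12.75
ee_pos: [0.451, -0.2796, 0.0417]
ee_rot: [3.141, -0.0, 0.627]
force: [-1.3, 0.8, 5.3]
opening: 0.674
clock: 13.38
ee_pos: [0.4505, -0.2792, 0.115]
ee_rot: [-3.141, 0.0, 0.627]
force: [-0.5, 0.3, -1.4]
opening: 0.677
at [ 450.5 -279.2  115. ] yaw 35.9 q6 0.39 | shift 11.269 -6.759 0.201 spin 32.3 F [-0.5  0.3 -1.4] op 0.677
```

```bash
python3 -m creep '[[[1.9,-1.1,0],6],[[3.8,-2.3,0],12],[[5.7,-3.4,0],18],[[7.6,-4.5,0],24],[[9.5,-5.7,0],30]]'; python3 -m creep '[[[0,0,0],0],[[0,0,0],0],[[0,0,0],0],[[0,0,0],0],[[0,0,0],0]]'; python3 go.py 579.4 23 56 3.6
```

```text
clock: 14.0
ee_pos: [0.5594, -0.0228, 0.1145]
ee_rot: [-3.141, 0.002, 0.1]
force: [0.3, -1.5, -0.5]
opening: 0.674
clock: 14.62
ee_pos: [0.5593, -0.0252, 0.1161]
ee_rot: [3.142, -0.0, 0.103]
force: [-0.2, 0.1, -0.4]
opening: 0.675
at [559.3 -25.2 116.1] yaw 5.9 q6 1.42 | shift 0.999 -1.837 2.404 spin 2.3 F [-0.2  0.1 -0.4] op 0.675
```

```bash
python3 -m creep '[[[0.5,-0.9,0],2.3],[[1,-1.84,0],2.3],[[1,-1.84,1],2.3],[[1,-1.84,2],2.3],[[1,-1.84,2.4],2.3]]'; python3 -m creep '[[[0,0,0.06],0],[[0,0,0.1],0],[[0,0,0.14],0],[[0,0,0.16],0],[[0,0,0.16],0]]'; python3 go.py 579 29.3 51.7 3.6
```

```text
clock: 15.25
ee_pos: [0.5787, 0.0236, 0.0546]
ee_rot: [-3.142, 0.002, 0.064]
force: [-0.1, 0.7, -0.9]
opening: 0.678
clock: 15.88
ee_pos: [0.5796, 0.0238, 0.0522]
ee_rot: [3.142, -0.0, 0.064]
force: [-0.0, -0.2, -0.1]
opening: 0.676
at [579.6  23.8  52.2] yaw 3.7 q6 1.55 | shift -0.009 -0.222 0.022 spin 0.1 F [-0.  -0.2 -0.1] op 0.676
```

```bash
python3 -m creep '[[[0,0,0.03],0],[[0,-0.06,0.03],0],[[0,-0.12,0.03],0],[[0,-0.2,0.03],0],[[0,-0.2,0.03],0]]'; python3 -m creep '[[[0,-0.04,0],0],[[0,-0.04,0],0],[[0,-0.07,0],0],[[0,-0.07,0],0],[[0,-0.07,0],0]]'; python3 go.py 579 29.3 51.7 3.6
```

```text
clock: 16.5
ee_pos: [0.5795, 0.0286, 0.0518]
ee_rot: [3.141, -0.001, 0.064]
force: [-1.8, -3.6, 5.3]
opening: 0.675
clock: 17.12
ee_pos: [0.5795, 0.029, 0.0519]
ee_rot: [3.138, -0.001, 0.062]
force: [-1.8, -10.5, 6.1]
opening: 0.673
at [579.5  29.   51.9] yaw 3.6 q6 1.56 | shift -0.017 -0.014 0.008 spin -0.0 F [ -1.8 -10.5   6.1] op 0.673
```

```bash
python3 -m creep '[[[0,0.03,0],0],[[0,0.03,0],0],[[0,0.03,0],0],[[0,0.03,0],0],[[0,0.03,0],0]]' 82; python3 -m creep '[[[0,0,-0.5],0],[[0,0,-1.2],0],[[0,0,-2],0],[[0,0,-2.4],0],[[0,0,-2.4],0]]'; python3 go.py 524.8 413.2 100 2.2
```

```text
clock: 17.75
ee_pos: [0.5791, 0.0299, 0.0512]
ee_rot: [-3.142, 0.0, 0.064]
force: [-0.0, 0.6, -0.4]
opening: 0.964
clock: 18.38
ee_pos: [0.5797, 0.0298, 0.1125]
ee_rot: [3.142, -0.002, 0.064]
force: [-1.4, 0.9, 0.8]
opening: 0.96
at [579.7  29.8 112.5] yaw 3.7 q6 1.56 | shift -1.215 -15.444 0.502 spin 1.5 F [-1.4  0.9  0.8] op 0.96
```

```bash
python3 -m creep '[[[-0.2,-2.5,0],0],[[-0.4,-5,0],0],[[-0.6,-7.5,0],1],[[-0.8,-10,0],1.5],[[-1,-12.5,0],1.5]]' 85; python3 -m creep '[[[-0.1,-1,0],0],[[-0.2,-2,0],0],[[-0.22,-2.9,0],0],[[-0.22,-2.9,0],0],[[-0.22,-2.9,0],0]]'; python3 go.py 524.8 413.2 32 2.2; python3 - <<'E'
from m import *
s=snap('top','t3')
im=s['image'][:,:,::-1]
cv2.imwrite('pics/v3.png',cv2.resize(im[165:245,255:355],(500,400),interpolation=2))
E
```

```text
clock: 19.0
ee_pos: [0.5336, 0.3409, 0.1105]
ee_rot: [3.141, 0.001, 0.037]
force: [0.5, -0.6, 0.5]
opening: 0.994
clock: 19.62
ee_pos: [0.5265, 0.4104, 0.111]
ee_rot: [3.141, 0.0, 0.037]
force: [1.1, 0.3, -0.0]
opening: 0.994
at [526.5 410.4 111. ] yaw 2.1 q6 2.20 | shift -0.062 -0.114 3.162 spin -0.1 F [ 1.1  0.3 -0. ] op 0.994
```

View pics/v3.png

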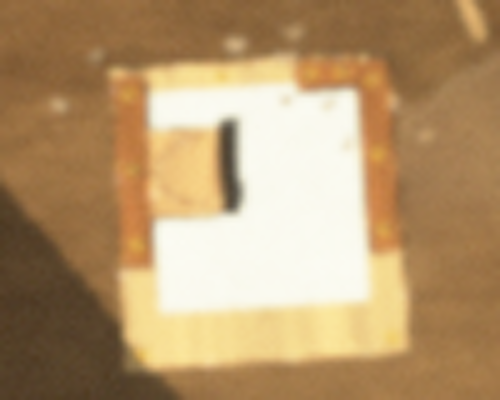

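The strip stands tight against the maple at about (230,165), with ends within a few mm. Next, the brown half.

```bash
python3 -m creep '[[[-0.06,-0.11,1],0],[[-0.06,-0.11,2],0],[[-0.06,-0.11,2.6],0],[[-0.06,-0.11,3.18],0],[[-0.06,-0.11,3.18],0]]'; python3 -m creep '[[[0,0,0],0],[[0,0,0],0],[[0,0,0],0],[[0,0,0],0],[[0,0,0],0]]' 45 50;  python3 go.py 524.8 413.2 31.4 2.2;python3 -m creep '[[[0,0,-1],0],[[0,0,-2],0],[[0,0,-3],0],[[0,0,-3],0],[[0,0,-3],0]]' - 60; python3 go.py 581 -8 110 3.6
```

```text
clock: 20.3
ee_pos: [0.5243, 0.4134, 0.0308]
ee_rot: [3.141, 0.001, 0.037]
force: [0.2, -0.6, 0.0]
opening: 1.001
clock: 20.92
ee_pos: [0.5252, 0.4145, 0.0335]
ee_rot: [-3.14, -0.002, 0.038]
force: [-0.4, -1.6, 4.9]
opening: 0.674
at [525.2 414.5  33.5] yaw 2.2 q6 2.20 | shift -0.019 0.052 0.084 spin -0.0 F [-0.4 -1.6  4.9] op 0.674
clock: 21.55
ee_pos: [0.5244, 0.4139, 0.106]
ee_rot: [3.141, 0.0, 0.038]
force: [0.7, -0.4, -1.2]
opening: 0.663
at [524.4 413.9 106. ] yaw 2.2 q6 2.20 | shift 1.627 16.950 -0.159 spin -1.4 F [ 0.7 -0.4 -1.2] op 0.663
```

```bash
python3 -m creep '[[[0.2,2.4,0],0],[[0.5,4.8,0],0],[[0.7,7.2,0],-1],[[0.9,9.6,0],-1.4],[[1.1,12,0],-1.4]]'; python3 -m creep '[[[0.2,2,0],0],[[0.4,4,0],0],[[0.5,4.9,0],0],[[0.5,4.9,0],0],[[0.5,4.9,0],0]]'; python3 go.py 581 -8 46 3.6
```

```text
clock: 22.18
ee_pos: [0.5627, 0.1133, 0.1054]
ee_rot: [3.141, 0.002, 0.062]
force: [0.7, 0.5, 0.1]
opening: 0.664
clock: 22.8
ee_pos: [0.5829, -0.0057, 0.1059]
ee_rot: [-3.141, 0.001, 0.062]
force: [0.5, 0.8, -0.4]
opening: 0.669
at [582.9  -5.7 105.9] yaw 3.6 q6 1.50 | shift -0.083 0.087 2.396 spin -0.0 F [ 0.5  0.8 -0.4] op 0.669
```

```bash
python3 -m creep '[[[-0.06,0.09,0.6],0],[[-0.06,0.09,1.2],0],[[-0.06,0.09,1.8],0],[[-0.06,0.09,2.35],0],[[-0.06,0.09,2.35],0]]'; python3 -m creep '[[[0,0,0.04],0],[[0,0,0.08],0],[[0,0,0.12],0],[[0,0,0.12],0],[[0,0,0.12],0]]'; python3 go.py 580.8 0.3 42 3.6
```

```text
clock: 23.42
ee_pos: [0.5812, -0.0085, 0.0464]
ee_rot: [-3.141, 0.002, 0.062]
force: [-0.6, -0.9, -0.8]
opening: 0.667
clock: 24.05
ee_pos: [0.5821, -0.0086, 0.0451]
ee_rot: [3.142, -0.0, 0.062]
force: [0.5, -0.4, 0.1]
opening: 0.671
at [582.1  -8.6  45.1] yaw 3.6 q6 1.49 | shift -0.029 -0.359 0.125 spin -0.0 F [ 0.5 -0.4  0.1] op 0.671
```

```bash
python3 -m creep '[[[-0.03,0,0.04],0],[[-0.03,0,0.07],0],[[-0.03,-0.08,0.07],0],[[-0.03,-0.16,0.07],0],[[-0.03,-0.22,0.07],0]]'; python3 -m creep '[[[0,0,0.05],0],[[0,-0.04,0.05],0],[[0,-0.09,0.05],0],[[0,-0.13,0.05],0],[[0,-0.13,0.05],0]]'; python3 go.py 580.8 0.3 42 3.6
```

```text
clock: 24.68
ee_pos: [0.5813, -0.0033, 0.0436]
ee_rot: [3.141, -0.001, 0.062]
force: [0.4, -2.2, 4.4]
opening: 0.665
clock: 25.3
ee_pos: [0.5816, -0.0006, 0.0436]
ee_rot: [3.14, -0.002, 0.061]
force: [-0.6, -7.2, 11.4]
opening: 0.667
at [581.6  -0.6  43.6] yaw 3.5 q6 1.51 | shift -0.030 -0.040 0.062 spin -0.1 F [-0.6 -7.2 11.4] op 0.667
```

```bash
python3 -m creep '[[[0,-0.04,-0.03],0],[[0,-0.08,-0.03],0],[[0,-0.08,-0.03],0],[[0,-0.1,-0.03],0],[[0,-0.1,-0.03],0]]'; python3 go.py 580.8 0.3 42 3.6
```

```text
clock: 25.92
ee_pos: [0.5812, 0.0022, 0.0436]
ee_rot: [3.14, -0.002, 0.062]
force: [1.0, -5.5, 7.3]
opening: 0.668
at [581.2   2.2  43.6] yaw 3.5 q6 1.51 | shift -0.021 0.076 0.064 spin -0.1 F [ 1.  -5.5  7.3] op 0.668
```

```bash
python3 -m creep '[[[0,-0.03,-0.02],0],[[0,-0.06,-0.02],0],[[0,-0.06,-0.02],0],[[0,-0.08,-0.02],0],[[0,-0.08,-0.02],0]]'; python3 go.py 580.8 0.3 42 3.6
```

```text
clock: 26.55
ee_pos: [0.581, 0.003, 0.0437]
ee_rot: [3.138, -0.001, 0.061]
force: [1.0, -11.8, 4.5]
opening: 0.666
at [581.    3.   43.7] yaw 3.5 q6 1.52 | shift -0.016 0.107 0.066 spin -0.1 F [  1.  -11.8   4.5] op 0.666
```

The halves and strip are tight (12 N). Release and go to the caul (jaws across the grip bar).

```bash
python3 -m creep '[[[0,0.05,0],0],[[0,0.05,0],0],[[0,0.05,0],0],[[0,0.05,0],0],[[0,0.05,0],0]]' 82; python3 -m creep '[[[0,0,-0.5],0],[[0,0,-1.2],0],[[0,0,-2],0],[[0,0,-3],0],[[0,0,-3],0]]'; python3 go.py 609.1 274.8 115 84
```

```text
clock: 27.18
ee_pos: [0.5805, 0.0035, 0.0432]
ee_rot: [-3.141, 0.0, 0.062]
force: [0.3, 0.1, -0.2]
opening: 0.956
clock: 27.8
ee_pos: [0.5819, 0.0034, 0.1217]
ee_rot: [3.141, -0.005, 0.062]
force: [0.3, -0.0, 0.1]
opening: 0.959
at [581.9   3.4 121.7] yaw 3.6 q6 1.51 | shift 1.757 -10.769 0.267 spin -80.4 F [ 0.3 -0.   0.1] op 0.959
```

```bash
python3 -m creep '[[[0.3,-2,0],-10],[[0.6,-4,0],-20],[[1,-6,0],-30],[[1.4,-8,0],-40],[[1.7,-10,0],-50]]' 40; python3 -m creep '[[[0,0,0],-10],[[0,0,0],-20],[[0,0,0],-29],[[0,0,0],-29],[[0,0,0],-29]]'; python3 go.py 609.1 274.8 64 84;  python3 - <<'E'
from m import *
s=snap('top','t4')
im=s['image'][:,:,::-1]
cv2.imwrite('pics/v4.png',cv2.resize(im[165:245,255:355],(500,400),interpolation=2))
E
```

```text
clock: 28.42
ee_pos: [0.6074, 0.2571, 0.1179]
ee_rot: [-3.142, 0.0, 0.94]
force: [0.3, -0.1, 0.5]
opening: 0.467
clock: 29.05
ee_pos: [0.6074, 0.2554, 0.1181]
ee_rot: [-3.141, 0.0, 1.437]
force: [0.2, 0.9, -0.5]
opening: 0.466
at [607.4 255.4 118.1] yaw 82.4 q6 0.53 | shift 0.777 -0.036 2.163 spin -1.6 F [ 0.2  0.9 -0.5] op 0.466
```

View pics/v4.png

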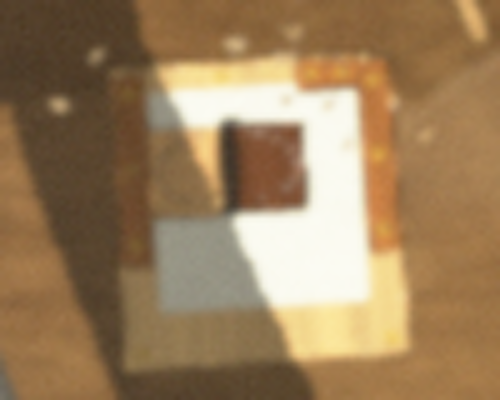

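Maple, strip and brown half lie side by side with their ends level. Now I'll grasp the caul.

```bash
python3 -m creep '[[[0.4,-0.02,0],-1.6],[[0.77,-0.04,0.4],-1.6],[[0.77,-0.04,1],-1.6],[[0.77,-0.04,1.7],-1.6],[[0.77,-0.04,2.16],-1.6]]'; python3 -m creep '[[[0,0,0],0],[[0,0,0],0],[[0,0,0],0],[[0,0,0],0],[[0,0,0],0]]'; python3 -m creep '[[[0,0,0],0],[[0,0,0],0],[[0,0,0],0],[[0,0,0],0],[[0,0,0],0]]' 4 40;  python3 go.py 609.1 274.8 64 84
```

```text
clock: 29.72
ee_pos: [0.6083, 0.2743, 0.062]
ee_rot: [-3.14, 0.001, 1.469]
force: [-0.6, 0.2, -0.5]
opening: 0.469
clock: 30.35
ee_pos: [0.6091, 0.2748, 0.0645]
ee_rot: [3.141, -0.0, 1.469]
force: [-0.2, -0.0, 0.6]
opening: 0.468
clock: 30.98
ee_pos: [0.609, 0.2748, 0.0644]
ee_rot: [3.141, -0.0, 1.469]
force: [-0.6, 0.7, 2.4]
opening: 0.108
at [609.  274.8  64.4] yaw 84.2 q6 0.53 | shift -0.001 0.004 0.017 spin 0.2 F [-0.6  0.7  2.4] op 0.108
```

```bash
python3 -m creep '[[[0,0,-1],0],[[0,0,-2],0],[[0,0,-2.5],0],[[0,0,-2.5],0],[[0,0,-2.5],0]]' - 60; python3 go.py 574.5 -37.5 126 93.6
```

```text
clock: 31.6
ee_pos: [0.6086, 0.2746, 0.1255]
ee_rot: [-3.14, 0.001, 1.469]
force: [0.3, 0.0, -1.2]
opening: 0.087
at [608.6 274.6 125.5] yaw 84.2 q6 0.53 | shift -12.556 -0.086 -0.021 spin -9.4 F [ 0.3  0.  -1.2] op 0.087
```

```bash
python3 -m creep '[[[-2.3,0,0],-3],[[-4.6,0,0],-6],[[-6.9,0,0],-9.4],[[-9.2,0,0],-9.4],[[-11.5,0,0],-9.4]]'; python3 -m creep '[[[-0.5,0,0],0],[[-1,0,0],0],[[-1,0,0],0],[[-1,0,0],0],[[-1,0,0],0]]'; python3 go.py 574.5 -37.5 80 93.6;python3 -c "
from h import *
s=snap('scene','s5');cv2.imwrite('pics/v5.png',cv2.resize(s['image'][130:270,230:400,::-1],(680,560),interpolation=2))"
```

```text
clock: 32.22
ee_pos: [0.5788, -0.013, 0.1256]
ee_rot: [-3.14, -0.0, 1.633]
force: [0.8, 0.9, -0.1]
opening: 0.091
clock: 32.85
ee_pos: [0.5813, -0.0353, 0.1267]
ee_rot: [-3.142, -0.0, 1.634]
force: [0.4, 0.1, -1.5]
opening: 0.085
at [581.3 -35.3 126.7] yaw 93.6 q6 -0.12 | shift -0.072 -0.279 1.867 spin 0.0 F [ 0.4  0.1 -1.5] op 0.085
```

View pics/v5.png

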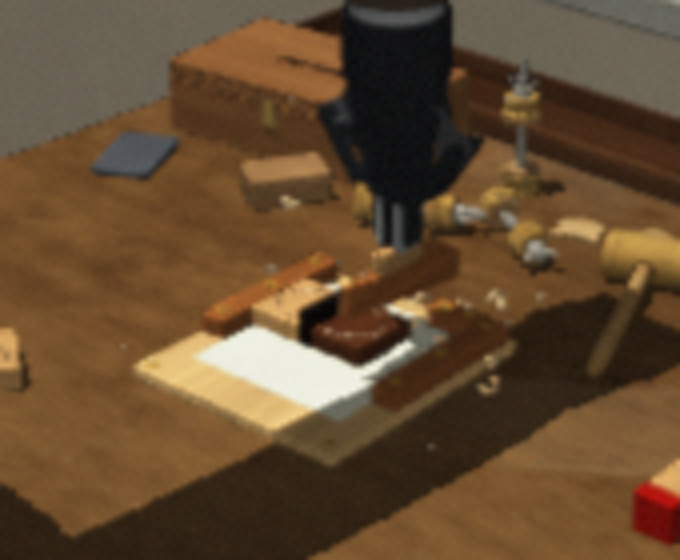

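The caul hangs level in the jaws above the press, at about (400,270). Lowering it.

```bash
python3 -m creep '[[[-0.07,-0.28,0.2],0],[[-0.07,-0.28,0.6],0],[[-0.07,-0.28,1.1],0],[[-0.07,-0.28,1.6],0],[[-0.07,-0.28,1.9],0]]'; python3 -m creep '[[[0,0,0.04],0],[[0,0,0.08],0],[[0,0,0.12],0],[[0,0,0.14],0],[[0,0,0.14],0]]'; python3 go.py 574.5 -37.5 74.4 93.6
```

```text
clock: 33.52
ee_pos: [0.5739, -0.0384, 0.0779]
ee_rot: [-3.14, -0.0, 1.633]
force: [-0.1, -0.1, -1.4]
opening: 0.086
clock: 34.15
ee_pos: [0.5744, -0.0384, 0.0759]
ee_rot: [3.141, 0.0, 1.633]
force: [-0.8, -0.5, -1.1]
opening: 0.085
at [574.4 -38.4  75.9] yaw 93.6 q6 -0.13 | shift 0.036 0.006 0.060 spin -0.0 F [-0.8 -0.5 -1.1] op 0.085
```

Lower to contact, then push +x (tool +y) toward the stop.

```bash
python3 -m creep '[[[0,0,0.03],0],[[0,0,0.05],0],[[0,0,0.07],0],[[0,0,0.07],0],[[0,0,0.07],0]]'; python3 -m creep '[[[0,0.06,0],0],[[0,0.12,0],0],[[0,0.18,0],0],[[0,0.24,0],0],[[0,0.24,0],0]]'; python3 go.py 583 -38 74.4 93.6
```

```text
clock: 34.78
ee_pos: [0.5744, -0.0383, 0.0744]
ee_rot: [3.141, -0.0, 1.633]
force: [-2.5, 1.5, 6.0]
opening: 0.083
clock: 35.4
ee_pos: [0.5802, -0.0381, 0.0742]
ee_rot: [-3.141, 0.0, 1.633]
force: [-2.5, 0.2, 5.7]
opening: 0.089
at [580.2 -38.1  74.2] yaw 93.5 q6 -0.13 | shift -0.001 0.112 -0.008 spin -0.1 F [-2.5  0.2  5.7] op 0.089
```

```bash
python3 -m creep '[[[0,0.04,0],0],[[0,0.08,0],0],[[0,0.1,0],0],[[0,0.12,0],0],[[0,0.12,0],0]]'; python3 go.py 583 -38 74.4 93.6
```

```text
clock: 36.02
ee_pos: [0.5831, -0.0379, 0.0742]
ee_rot: [-3.141, 0.0, 1.633]
force: [-3.5, 0.2, 6.2]
opening: 0.086
at [583.1 -37.9  74.2] yaw 93.5 q6 -0.13 | shift -0.002 -0.005 -0.010 spin -0.1 F [-3.5  0.2  6.2] op 0.086
```

```bash
python3 -m creep '[[[0,0.04,0],0],[[0,0.08,0],0],[[0,0.1,0],0],[[0,0.12,0],0],[[0,0.12,0],0]]'; python3 go.py 583 -38 74.4 93.6
```

```text
clock: 36.65
ee_pos: [0.5846, -0.0379, 0.0741]
ee_rot: [-3.138, 0.0, 1.633]
force: [-10.9, -0.3, 10.8]
opening: 0.09
at [584.6 -37.9  74.1] yaw 93.5 q6 -0.13 | shift -0.002 -0.066 -0.012 spin -0.1 F [-10.9  -0.3  10.8] op 0.09
```

Stop reached. Now +y (tool +x) to the brown half.

```bash
python3 -m creep '[[[0,-0.05,-0.03],0],[[0.05,-0.05,-0.03],0],[[0.1,-0.05,-0.03],0],[[0.15,-0.05,-0.03],0],[[0.18,-0.05,-0.03],0]]'; python3 -m creep '[[[0.03,0,0],0],[[0.06,0,0],0],[[0.06,0,0],0],[[0.08,0,0],0],[[0.08,0,0],0]]'; python3 go.py 583 -32.6 74.4 93.6
```

```text
clock: 37.28
ee_pos: [0.5843, -0.0339, 0.0744]
ee_rot: [-3.14, 0.002, 1.632]
force: [-4.5, -4.6, 2.8]
opening: 0.084
clock: 37.9
ee_pos: [0.5842, -0.0322, 0.0744]
ee_rot: [-3.14, 0.002, 1.632]
force: [-5.4, -6.1, 2.7]
opening: 0.086
at [584.2 -32.2  74.4] yaw 93.5 q6 -0.12 | shift -0.014 -0.048 0.001 spin -0.1 F [-5.4 -6.1  2.7] op 0.086
```

```bash
python3 -m creep '[[[0.03,0,0],0],[[0.06,0,0],0],[[0.06,0,0],0],[[0.08,0,0],0],[[0.08,0,0],0]]'; python3 go.py 583 -32.6 74.4 93.6
```

```text
clock: 38.52
ee_pos: [0.5841, -0.0305, 0.0747]
ee_rot: [-3.14, 0.003, 1.631]
force: [-5.6, -7.1, 4.4]
opening: 0.084
at [584.1 -30.5  74.7] yaw 93.5 q6 -0.11 | shift -0.080 -0.050 0.011 spin -0.1 F [-5.6 -7.1  4.4] op 0.084
```

```bash
python3 -m creep '[[[0.03,0,0],0],[[0.05,0,0],0],[[0.05,0,0],0],[[0.05,0,0],0],[[0.05,0,0],0]]'; python3 go.py 583 -32.6 74.4 93.6;python3 -c "
from h import *
s=snap('scene','s6');cv2.imwrite('pics/v6.png',cv2.resize(s['image'][170:250,260:380,::-1],(720,480),interpolation=2))"
```

```text
clock: 39.15
ee_pos: [0.5848, -0.0278, 0.0747]
ee_rot: [3.141, -0.0, 1.633]
force: [1.6, 0.8, 3.4]
opening: 0.047
at [584.8 -27.8  74.7] yaw 93.6 q6 -0.11 | shift -0.188 -0.084 0.010 spin -0.0 F [1.6 0.8 3.4] op 0.047
```

View pics/v6.png

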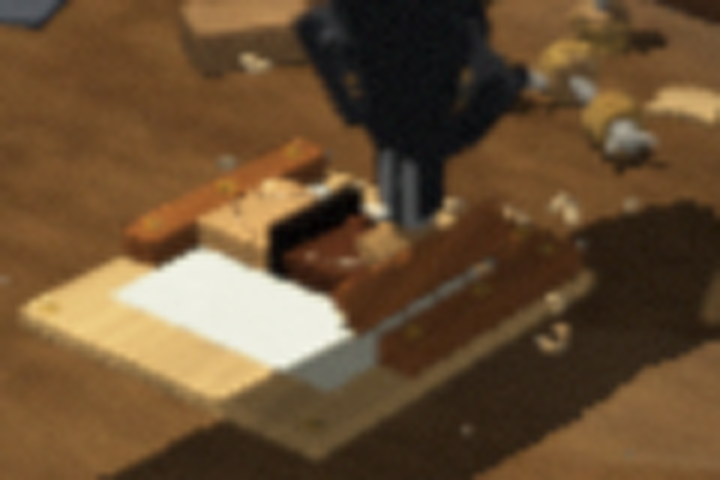

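The bar has slipped out of the jaws (opening down to 0.047). I'll raise the gripper, clear the view, and look.

```bash
python3 -m creep '[[[0,0,0],0],[[0,0,-0.3],0],[[0,0,-0.8],0],[[0,0,-1.6],0],[[0,0,-2.4],0]]' 30; python3 go.py 560 -250 125 93.6
```

```text
clock: 39.83
ee_pos: [0.5846, -0.028, 0.1363]
ee_rot: [3.141, 0.0, 1.633]
force: [0.9, 0.1, -0.0]
opening: 0.351
at [584.6 -28.  136.3] yaw 93.6 q6 -0.11 | shift -8.801 -1.531 0.452 spin -0.0 F [ 0.9  0.1 -0. ] op 0.351
```

```bash
python3 -m creep '[[[-2,-0.4,0],0],[[-4,-0.8,0],0],[[-6,-1.2,0],0],[[-8,-1.5,0],0],[[-8.8,-1.5,0.2],0]]' 60; python3 - <<'E'
from h import *
s=snap('top','t7');a=snap('scene','s7')
cv2.imwrite('pics/v7.png',np.hstack([cv2.resize(s['image'][170:240,265:350,::-1],(430,354),interpolation=2),cv2.resize(a['image'][170:250,275:365,::-1],(370,354),interpolation=2)]))
E
```

```text
clock: 40.45
ee_pos: [0.5605, -0.2525, 0.131]
ee_rot: [3.14, 0.001, 1.63]
force: [0.0, 0.7, -1.0]
opening: 0.701
```

View pics/v7.png

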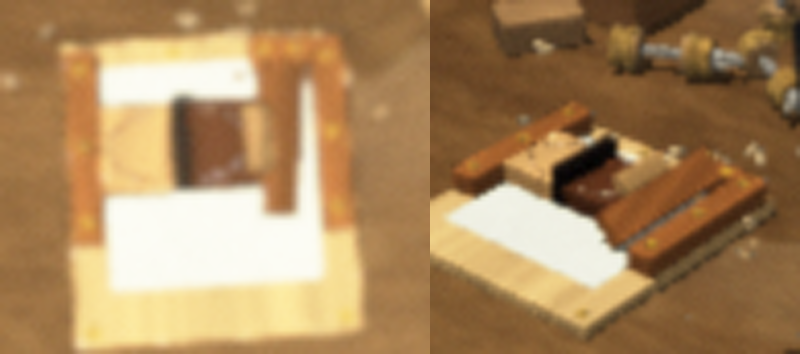

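The caul has tipped over towards the brown half: its bar rests on the brown half at about (258,140), and the body leans at (282,155) in the left panel. The other three parts are still in place. I'll locate the bar, grip it by its 44 mm ends, lift it, and swing the caul upright against a wall.

```bash
python3 - <<'E'
from m import *
s=load('t7')
print(s['image'][197,316],s['image'][197,308],s['image'][197,322])
print('bar',rect(s,(311,185,322,210),lambda R,G,B:(G>125)&(B<150),.036,6))
print('caul',rect(s,(313,176,327,216),lambda R,G,B:(R>85)&(R<190)&(G<122),.036,6))
E
python3 go.py 585 -20 110 3.6
```

```text
[211 162 103] [136  85  54] [158 104  63]
bar centre (591.5 -20.9) centroid (586.8 -22.9) size 63.3 x 23.5 long-axis yaw 10.1
caul centre (589.8 -35.2) centroid (593.0 -39.1) size 105.9 x 35.3 long-axis yaw -9.8
at [ 560.5 -251.5  129.5] yaw 93.4 q6 -0.48 | shift 9.185 1.532 0.781 spin 89.8 F [-0.3  1.4  0.4] op 0.7
```

```bash
python3 - <<'E'
from h import *
s=load('t7');print((cast(s,[(313,191.3),(318.8,191.3),(313,204),(318.8,204),(315.9,197.7)],.036)*1000).round(1))
E
```

```text
[[601.2 -14.5  36. ]
 [601.2 -33.8  36. ]
 [558.5 -14.5  36. ]
 [558.5 -33.8  36. ]
 [579.6 -24.1  36. ]]
```

```bash
python3 -m creep '[[[1.8,0.3,0],10],[[3.6,0.6,0],20],[[5.4,0.9,0],30],[[7.2,1.2,0],40],[[9.1,1.6,0],50]]' 62;  python3 -m creep '[[[0,0,0],10],[[0,0,0],20],[[0,0,0],30],[[0,0,0],39.8],[[0,0,0],39.8]]'; python3 go.py 585 -20 110 3.6
```

```text
clock: 41.18
ee_pos: [0.5863, -0.0174, 0.1303]
ee_rot: [3.142, -0.001, 0.756]
force: [-0.0, -0.3, 0.7]
opening: 0.727
clock: 41.8
ee_pos: [0.5863, -0.019, 0.1301]
ee_rot: [-3.141, -0.0, 0.068]
force: [0.1, 0.8, 0.7]
opening: 0.726
at [586.3 -19.  130.1] yaw 3.9 q6 1.47 | shift -0.056 0.035 0.804 spin 0.3 F [0.1 0.8 0.7] op 0.726
```

```bash
python3 -m creep '[[[-0.15,0.1,0.7],0.3],[[-0.18,0.16,1.4],0.3],[[-0.18,0.16,2.1],0.3],[[-0.18,0.16,2.62],0.3],[[-0.18,0.16,2.62],0.3]]';  python3 -m creep '[[[0,0,0],0],[[0,0,0],0],[[0,0,0],0],[[0,0,0],0],[[0,0,0],0]]' 30 30; python3 go.py 581.5 -23 64 3.6;  python3 -m creep '[[[0,0,-0.3],0],[[0,0,-0.6],0],[[0,0,-0.9],0],[[0,0,-1],0],[[0,0,-1],0]]'; python3 -c "
from h import *
s=snap('scene','s8');cv2.imwrite('pics/v8.png',cv2.resize(s['image'][160:260,260:380,::-1],(720,600),interpolation=2))"
```

```text
clock: 42.42
ee_pos: [0.5816, -0.0245, 0.0629]
ee_rot: [-3.141, 0.002, 0.061]
force: [-1.0, 0.2, -0.0]
opening: 0.725
clock: 43.05
ee_pos: [0.5827, -0.0246, 0.0648]
ee_rot: [-3.141, -0.001, 0.06]
force: [0.9, 1.5, 5.1]
opening: 0.493
at [582.7 -24.6  64.8] yaw 3.5 q6 1.47 | shift -0.043 -0.066 0.033 spin -0.1 F [0.9 1.5 5.1] op 0.493
clock: 43.68
ee_pos: [0.5824, -0.0247, 0.0894]
ee_rot: [3.142, -0.0, 0.06]
force: [0.7, 0.6, -0.6]
opening: 0.498
```

View pics/v8.png

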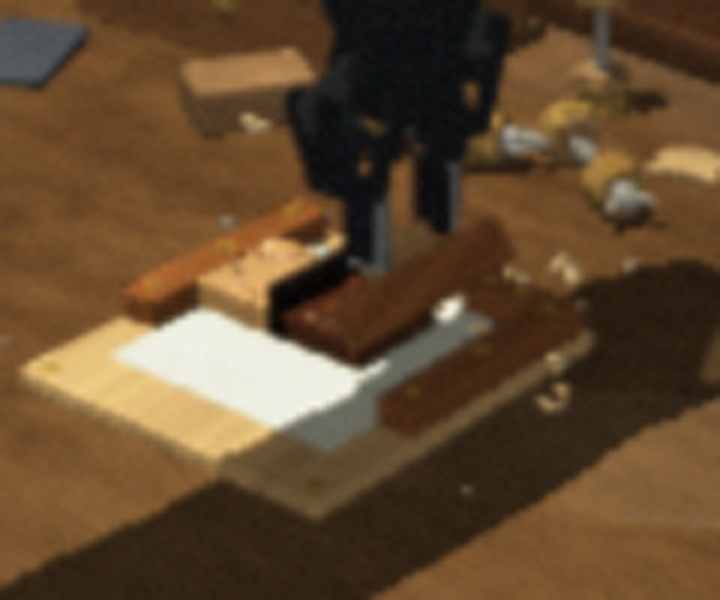

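The piece is held by the bar's ends and clears the bed. I can't tell from this view whether it still leans, so I'll compare the projected thin-end corners for both cases with the picture.

```bash
python3 - <<'E'
from h import *
s=load('s8');ex=np.array([.998,.063,0]);ey=np.array([-.063,.998,0]);ez=np.array([0,0,1.])
B=np.array([582.5,-24.7,59.])
for th in(0,30,65):
    t=np.radians(th)
    for n,(x,y,z) in dict(thin_bot_cork=(-50,10,-32),thin_bot_tap=(-50,-1.7,-32),thin_top_cork=(-50,10,-8),thin_top_tap=(-50,-1.7,-8),thick_bot_tap=(50,-18.3,-32),thick_top_tap=(50,-18.3,-8)).items():
        P=B+x*ex+(y*np.cos(t)+z*np.sin(t))*ey+(-y*np.sin(t)+z*np.cos(t))*ez
        print(th,n,((proj(s,P/1000)[0]-[260,160])*6).round(0),end=' ')
    print()
E
```

```text
0 thin_bot_cork [317. 351.] 0 thin_bot_tap [336. 359.] 0 thin_top_cork [316. 306.] 0 thin_top_tap [335. 314.] 0 thick_bot_tap [497. 291.] 0 thick_top_tap [497. 248.] 
30 thin_bot_cork [345. 364.] 30 thin_bot_tap [361. 360.] 30 thin_top_cork [325. 317.] 30 thin_top_tap [341. 312.] 30 thick_bot_tap [519. 275.] 30 thick_top_tap [500. 230.] 
65 thin_bot_cork [373. 356.] 65 thin_bot_tap [381. 340.] 65 thin_top_cork [337. 323.] 65 thin_top_tap [345. 306.] 65 thick_bot_tap [528. 238.] 65 thick_top_tap [492. 206.]
```

By the corners at about (360,360) and (515,252), it still leans about 50°. I'll hook its lowest (cork-bottom) edge behind the right fence's inner top edge and swing the bar over -y to pivot it upright in the jaws.

```bash
python3 -m creep '[[[-0.3,0.2,0],0],[[-0.32,0.4,0],0],[[-0.32,0.61,0.1],0],[[-0.32,0.61,0.3],0],[[-0.32,0.61,0.44],0]]'; python3 -m creep '[[[0,0,0],0],[[0,0.06,0],0],[[0,0.12,0],0],[[0,0.18,0],0],[[0,0.18,0],0]]'; python3 -m creep '[[[0,0.08,-0.04],0],[[0,0.16,-0.08],0],[[0,0.25,-0.1],0],[[0,0.25,-0.1],0],[[0,0.25,-0.1],0]]'; python3 go.py 574 -70 85 3.6
```

```text
clock: 44.35
ee_pos: [0.5751, -0.0404, 0.0776]
ee_rot: [-3.141, 0.001, 0.06]
force: [0.6, 0.3, -0.9]
opening: 0.497
clock: 44.98
ee_pos: [0.5756, -0.0448, 0.0785]
ee_rot: [-3.141, -0.0, 0.06]
force: [0.0, 0.2, 0.6]
opening: 0.498
clock: 45.6
ee_pos: [0.5758, -0.0508, 0.0811]
ee_rot: [-3.141, -0.0, 0.06]
force: [-0.7, 4.6, 3.3]
opening: 0.492
at [575.8 -50.8  81.1] yaw 3.5 q6 1.42 | shift -0.120 0.764 -0.155 spin -0.1 F [-0.7  4.6  3.3] op 0.492
```

```bash
python3 -m creep '[[[0,0.08,-0.02],0],[[0,0.16,-0.04],0],[[0,0.24,-0.05],0],[[0,0.32,-0.06],0],[[0,0.36,-0.06],0]]'; python3 -m creep '[[[0,0.08,0],0],[[0,0.16,0],0],[[0,0.24,0.02],0],[[0,0.32,0.04],0],[[0,0.4,0.06],0]]'; python3 go.py 574 -70 85 3.6; python3 - <<'E'
from h import *
s=snap('scene','s9');cv2.imwrite('pics/v9.png',cv2.resize(s['image'][160:260,260:380,::-1],(720,600),interpolation=2))
E
```

```text
clock: 46.22
ee_pos: [0.5766, -0.0602, 0.0827]
ee_rot: [-3.142, -0.001, 0.06]
force: [-1.2, 4.3, 6.8]
opening: 0.491
clock: 46.85
ee_pos: [0.5773, -0.0705, 0.0818]
ee_rot: [3.141, -0.001, 0.06]
force: [-3.9, 1.6, 7.9]
opening: 0.496
at [577.3 -70.5  81.8] yaw 3.4 q6 1.39 | shift -0.131 -0.028 -0.129 spin -0.2 F [-3.9  1.6  7.9] op 0.496
```

View pics/v9.png

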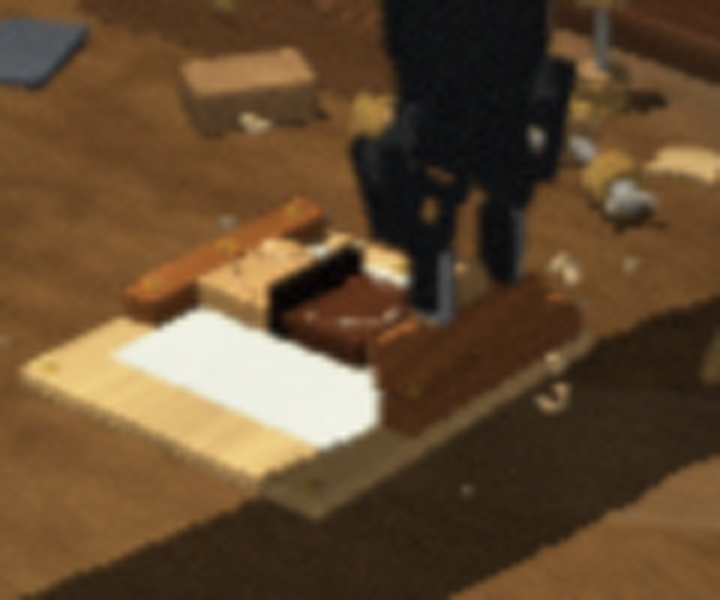

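It now hangs close to upright above the fence, with the taper face near-vertical at (470,350). The three workpieces are undisturbed. Lift it, go back over the slot and press it flat onto the bed.

```bash
python3 -m creep '[[[0,0,-0.3],0],[[0,0,-0.6],0],[[0,-0.4,-0.7],0],[[0,-0.9,-0.7],0],[[0,-1.32,-0.7],0]]'; python3 -m creep '[[[0,0,0.2],0],[[0,0,0.5],0],[[0,0,0.7],0],[[0,0,0.85],0],[[0,0,0.9],0]]'; python3 go.py 577 -38 72.5 3.6
```

```text
clock: 47.52
ee_pos: [0.5748, -0.036, 0.098]
ee_rot: [-3.142, 0.0, 0.061]
force: [0.7, 0.3, -0.8]
opening: 0.494
clock: 48.15
ee_pos: [0.5749, -0.0373, 0.0754]
ee_rot: [-3.142, 0.0, 0.06]
force: [0.0, -0.8, -1.0]
opening: 0.496
at [574.9 -37.3  75.4] yaw 3.4 q6 1.45 | shift 0.083 0.032 0.116 spin -0.2 F [ 0.  -0.8 -1. ] op 0.496
```

```bash
python3 -m creep '[[[0,0.02,0.05],0],[[0,0.02,0.1],0],[[0,0.02,0.14],0],[[0,0.02,0.17],0],[[0,0.02,0.17],0]]'; python3 -m creep '[[[0,0,0.04],0],[[0,0,0.07],0],[[0,0,0.1],0],[[0,0,0.1],0],[[0,0,0.1],0]]'; python3 go.py 577 -38 72.5 3.6
```

```text
clock: 48.78
ee_pos: [0.575, -0.0376, 0.0715]
ee_rot: [3.142, -0.0, 0.06]
force: [-0.0, -0.6, -0.3]
opening: 0.497
clock: 49.4
ee_pos: [0.5751, -0.0376, 0.069]
ee_rot: [-3.142, -0.0, 0.06]
force: [-0.9, -0.1, -0.7]
opening: 0.493
at [575.1 -37.6  69. ] yaw 3.5 q6 1.45 | shift 0.077 0.020 -0.139 spin -0.1 F [-0.9 -0.1 -0.7] op 0.493
```

```bash
python3 -m creep '[[[0,0,0.04],0],[[0,0,0.07],0],[[0,0,0.1],0],[[0,0,0.1],0],[[0,0,0.1],0]]'; python3 -m creep '[[[0,0,0.04],0],[[0,0,0.07],0],[[0,0,0.1],0],[[0,0,0.1],0],[[0,0,0.1],0]]'; python3 go.py 577 -38 72.5 3.6
```

```text
clock: 50.02
ee_pos: [0.5751, -0.0376, 0.067]
ee_rot: [3.142, -0.0, 0.06]
force: [-2.9, 0.1, 5.6]
opening: 0.496
clock: 50.65
ee_pos: [0.5752, -0.0378, 0.0666]
ee_rot: [3.141, -0.002, 0.06]
force: [-9.0, -2.1, 20.4]
opening: 0.499
at [575.2 -37.8  66.6] yaw 3.4 q6 1.45 | shift 0.070 0.013 -0.236 spin -0.2 F [-9.  -2.1 20.4] op 0.499
```

```bash
python3 -m creep '[[[0,0,-0.06],0],[[0,0,-0.06],0],[[0,0,-0.06],0],[[0,0,-0.06],0],[[0,0,-0.06],0]]' 50; python3 -m creep '[[[0,0,-0.06],0],[[0,0,-1],0],[[0,0,-2],0],[[0,2,-2.4],0],[[0,4,-2.4],0]]'; python3 -m creep '[[[0,2,0],0],[[0,4,0],0],[[0,4.5,0],0],[[0,4.5,0],0],[[0,4.5,0],0]]';python3 - <<'E'
from h import *
s=snap('top','t10');im=s['image']
print(proj(s,[(.575,-.038,.05),(.525,-.04,.034),(.625,-.038,.034)]).round(1))
for v in(188,192,196,200,204,210,214): print(v,[(u,*im[v,u]) for u in range(309,332)])
E
```

```text
clock: 51.28
ee_pos: [0.575, -0.0376, 0.0653]
ee_rot: [-3.142, 0.0, 0.06]
force: [-1.0, 0.4, -0.2]
opening: 0.589
clock: 51.9
ee_pos: [0.5818, -0.1383, 0.1271]
ee_rot: [3.141, -0.002, 0.062]
force: [0.9, -0.3, -0.3]
opening: 0.583
clock: 52.52
ee_pos: [0.5879, -0.2486, 0.1256]
ee_rot: [-3.141, 0.0, 0.061]
force: [0.5, 0.3, -0.2]
opening: 0.586
[[320.2 198.5]
 [320.7 214.1]
 [320.  184.4]]
188 [(309, np.uint8(244), np.uint8(240), np.uint8(226)), (310, np.uint8(243), np.uint8(240), np.uint8(225)), (311, np.uint8(244), np.uint8(242), np.uint8(226)), (312, np.uint8(245), np.uint8(242), np.uint8(227)), (313, np.uint8(244), np.uint8(241), np.uint8(225)), (314, np.uint8(244), np.uint8(242), np.uint8(226)), (315, np.uint8(245), np.uint8(242), np.uint8(227)), (316, np.uint8(244), np.uint8(241), np.uint8(224)), (317, np.uint8(232), np.uint8(222), np.uint8(195)), (318, np.uint8(205), np.uint8(169), np.uint8(133)), (319, np.uint8(196), np.uint8(136), np.uint8(86)), (320, np.uint8(203), np.uint8(130), np.uint8(71)), (321, np.uint8(210), np.uint8(134), np.uint8(72)), (322, np.uint8(209), np.uint8(
[... 6918 characters left out ...]
int8(247), np.uint8(234)), (319, np.uint8(237), np.uint8(231), np.uint8(209)), (320, np.uint8(222), np.uint8(201), np.uint8(170)), (321, np.uint8(216), np.uint8(188), np.uint8(157)), (322, np.uint8(227), np.uint8(214), np.uint8(183)), (323, np.uint8(243), np.uint8(238), np.uint8(222)), (324, np.uint8(249), np.uint8(248), np.uint8(238)), (325, np.uint8(251), np.uint8(250), np.uint8(241)), (326, np.uint8(251), np.uint8(250), np.uint8(240)), (327, np.uint8(247), np.uint8(244), np.uint8(228)), (328, np.uint8(229), np.uint8(212), np.uint8(176)), (329, np.uint8(210), np.uint8(162), np.uint8(115)), (330, np.uint8(211), np.uint8(147), np.uint8(91)), (331, np.uint8(216), np.uint8(150), np.uint8(87))]
```

Upright: the pale bar is centred at u≈321 with body on both sides, and paper shows in the gap to the brown half (u 315.5–318.3, about 9 mm). I'll regrip the bar by its ends, move the caul about +8 x / +7.5 y mm to just short of contact, and set it down.

```bash
python3 go.py 575 -41 90 3.6; python3 -m creep '[[[0,-2,0],0],[[0,-4,0],0],[[0,-6,0],0],[[0,-7.7,0],0],[[0,-8.3,0],0]]' 58; python3 -m creep '[[[0,0,0],0],[[0,0,0],0],[[0,0,0],0],[[0,0,0],0],[[0,0,0],0]]';python3 go.py 575 -41 67.5 3.6
```

```text
at [ 588.  -248.4  125.7] yaw 3.5 q6 1.11 | shift -0.008 -8.311 1.427 spin -0.1 F [ 0.6 -0.5 -0.7] op 0.59
clock: 53.2
ee_pos: [0.5749, -0.0394, 0.1259]
ee_rot: [-3.141, -0.001, 0.064]
force: [0.3, -0.6, 0.4]
opening: 0.684
clock: 53.82
ee_pos: [0.5754, -0.0431, 0.1254]
ee_rot: [3.142, 0.0, 0.06]
force: [0.3, -0.1, -0.4]
opening: 0.679
at [575.4 -43.1 125.4] yaw 3.4 q6 1.44 | shift -0.009 -0.083 2.317 spin -0.2 F [ 0.3 -0.1 -0.4] op 0.679
```

```bash
python3 -m creep '[[[0,-0.07,0.8],0],[[0,-0.07,1.6],0],[[0,-0.07,2.1],0],[[0,-0.07,2.24],0],[[0,-0.07,2.24],0]]'; python3 -m creep '[[[0,0,0],0],[[0,0,0],0],[[0,0,0],0],[[0,0,0],0],[[0,0,0],0]]' 30 50; python3 -m creep '[[[0,0,-0.08],0],[[0,0,-0.08],0],[[0.1,-0.1,-0.08],0],[[0.2,-0.2,-0.08],0],[[0.3,-0.3,-0.08],0]]'; python3 go.py 583 -33.5 70 3.6
```

```text
clock: 54.45
ee_pos: [0.5754, -0.0409, 0.0699]
ee_rot: [3.142, -0.0, 0.06]
force: [0.2, -0.2, -0.1]
opening: 0.677
clock: 55.08
ee_pos: [0.5757, -0.0409, 0.0709]
ee_rot: [3.141, -0.002, 0.06]
force: [-1.4, 0.8, 5.8]
opening: 0.476
clock: 55.7
ee_pos: [0.5824, -0.0326, 0.0714]
ee_rot: [-3.142, 0.0, 0.06]
force: [-1.2, -0.1, -0.9]
opening: 0.473
at [582.4 -32.6  71.4] yaw 3.5 q6 1.45 | shift 0.021 0.036 0.055 spin -0.1 F [-1.2 -0.1 -0.9] op 0.473
```

```bash
python3 -m creep '[[[0,0,0.03],0],[[0,0,0.06],0],[[0,0,0.08],0],[[0.04,0,0.08],0],[[0.06,0,0.08],0]]'; python3 go.py 583 -33.5 70 3.6; python3 -m creep '[[[0,0,0],0],[[0,0,0],0],[[0,0,0],0],[[0,0,0],0],[[0,0,0],0]]' 58;python3 -m creep '[[[0,0,-0.5],0],[[0,0,-1],0],[[0,0,-2],0],[[0,2,-2.4],0],[[0,4,-2.4],0]]'; python3 -m creep '[[[0,2,0],0],[[0,4,0],0],[[0,4,0],0],[[0,4,0],0],[[0,4,0],0]]' 75; python3 - <<'E'
from h import *
s=snap('top','t11');im=s['image']
print(proj(s,[(.5835,-.033,.05)]).round(1))
for v in(188,196,202,210,214): print(v,[tuple(map(int,im[v,u,1:])) for u in range(311,330)])
E
python3 go.py 558 -300 110 91.3
```

```text
clock: 56.32
ee_pos: [0.5829, -0.0326, 0.0708]
ee_rot: [-3.141, 0.001, 0.06]
force: [-10.9, 1.6, 13.9]
opening: 0.47
at [582.9 -32.6  70.8] yaw 3.5 q6 1.45 | shift 0.003 0.038 0.031 spin -0.1 F [-10.9   1.6  13.9] op 0.47
clock: 56.95
ee_pos: [0.5838, -0.0328, 0.0695]
ee_rot: [3.142, 0.0, 0.06]
force: [0.9, -0.4, -0.1]
opening: 0.678
clock: 57.58
ee_pos: [0.5908, -0.1335, 0.1322]
ee_rot: [3.141, -0.003, 0.062]
force: [0.8, 0.5, -0.4]
opening: 0.679
clock: 58.2
ee_pos: [0.596, -0.2314, 0.13]
ee_rot: [3.142, -0.0, 0.061]
force: [0.7, 0.2, -0.4]
opening: 0.881
[[318.7 195.9]]
188 [(241, 227), (241, 226), (240, 224), (232, 211), (201, 166), (161, 116), (142, 84), (138, 75), (138, 77), (136, 73), (131, 77), (152, 114), (202, 175), (237, 220), (240, 223), (211, 179), (156, 114), (129, 76), (122, 67)]
196 [(86, 56), (96, 70), (115, 93), (121, 99), (117, 89), (127, 83), (160, 102), (191, 122), (200, 126), (189, 119), (167, 114), (188, 157), (232, 214), (247, 233), (248, 234), (238, 216), (199, 156), (154, 98), (154, 77)]
202 [(116, 97), (110, 91), (93, 68), (90, 60), (103, 64), (125, 80), (149, 93), (174, 108), (190, 120), (187, 125), (191, 151), (226, 203), (245, 232), (249, 240), (249, 240), (243, 229), (212, 181), (160, 116), (137, 81)]
210 [(250, 241), (250, 242), (250, 241), (250, 240), (246, 233), (231, 209), (182, 151), (144, 97), (142, 94), (180, 146), (234, 215), (249, 237), (250, 242), (250, 240), (250, 240), (248, 235), (237, 213), (198, 155), (155, 99)]
214 [(251, 242), (251, 242), (251, 242), (250, 241), (250, 240), (250, 240), (249, 238), (249, 238), (249, 239), (250, 240), (250, 241), (251, 242), (250, 241), (250, 241), (250, 241), (250, 239), (243, 227), (213, 177), (162, 117)]
at [ 596.  -231.4  130. ] yaw 3.5 q6 1.14 | shift -1.688 2.646 0.800 spin -87.8 F [-0.8  0.3 -0.5] op 0.878
```

The caul is now snug against the brown half (no paper between u 314 and 317) and against the stop. Now the wedge.

```bash
python3 -m creep '[[[-0.5,0.8,0],-10],[[-1,1.5,0],-20],[[-1.4,2.1,0],-30],[[-1.69,2.65,0],-40],[[-1.69,2.65,0],-50]]' 60; python3 -m creep '[[[0,0,0],-10],[[0,0,0.2],-20],[[0,0,0.4],-30],[[0,0,0.6],-37.8],[[0,0,0.8],-37.8]]'; python3 go.py 558 -300 45 91.3
```

```text
clock: 58.88
ee_pos: [0.5574, -0.3012, 0.1298]
ee_rot: [3.141, 0.0, 0.939]
force: [0.6, 0.1, -0.1]
opening: 0.7
clock: 59.5
ee_pos: [0.5579, -0.3003, 0.1096]
ee_rot: [3.141, 0.0, 1.593]
force: [-0.3, 0.8, -0.6]
opening: 0.702
at [ 557.9 -300.3  109.6] yaw 91.3 q6 -0.52 | shift 0.012 0.004 2.584 spin -0.0 F [-0.3  0.8 -0.6] op 0.702
```

```bash
python3 -m creep '[[[0,0,0.8],0],[[0,0,1.6],0],[[0,0,2.3],0],[[0,0,2.58],0],[[0,0,2.58],0]]'; python3 -m creep '[[[0,0,0],0],[[0,0,0],0],[[0,0,0],0],[[0,0,0],0],[[0,0,0],0]]' 15 50; python3 go.py 558 -300 45 91.3; python3 -m creep '[[[0,0,-1],0],[[0,0,-2],0],[[0,0,-2.5],0],[[0,0,-2.5],0],[[0,0,-2.5],0]]'; python3 go.py 466 -52.6 107 93.6
```

```text
clock: 60.12
ee_pos: [0.5574, -0.3011, 0.0444]
ee_rot: [-3.141, -0.0, 1.592]
force: [0.3, 0.2, 1.3]
opening: 0.699
clock: 60.75
ee_pos: [0.5582, -0.3014, 0.0463]
ee_rot: [3.14, 0.001, 1.593]
force: [-0.8, -0.2, 4.9]
opening: 0.331
at [ 558.2 -301.4   46.3] yaw 91.3 q6 -0.52 | shift 0.057 -0.007 0.051 spin -0.0 F [-0.8 -0.2  4.9] op 0.331
clock: 61.38
ee_pos: [0.5573, -0.301, 0.1063]
ee_rot: [-3.14, -0.001, 1.593]
force: [-0.5, 1.2, -0.9]
opening: 0.33
at [ 557.3 -301.   106.3] yaw 91.3 q6 -0.52 | shift 10.012 -3.433 -0.027 spin -2.3 F [-0.5  1.2 -0.9] op 0.33
```

```bash
python3 -m creep '[[[2,-0.7,0],-1],[[4,-1.4,0],-2.3],[[6,-2.1,0],-2.3],[[8,-2.8,0],-2.3],[[9.5,-3.4,0],-2.3]]'; python3 -m creep '[[[0.3,0,0],0],[[0.5,0,0],0],[[0.5,0,0],0],[[0.5,0,0],0],[[0.5,0,0],0]]'; python3 go.py 466 -52.6 60 93.6
```

```text
clock: 62.0
ee_pos: [0.4661, -0.0638, 0.1065]
ee_rot: [-3.14, -0.0, 1.633]
force: [0.0, 0.6, -0.9]
opening: 0.333
clock: 62.62
ee_pos: [0.4668, -0.0536, 0.1074]
ee_rot: [-3.141, -0.0, 1.632]
force: [-0.1, 1.0, -0.6]
opening: 0.331
at [466.8 -53.6 107.4] yaw 93.5 q6 -0.18 | shift 0.043 -0.029 1.895 spin -0.1 F [-0.1  1.  -0.6] op 0.331
```

```bash
python3 -m creep '[[[0.04,-0.02,0.5],0],[[0.04,-0.02,1],0],[[0.04,-0.02,1.3],0],[[0.04,-0.02,1.4],0],[[0.04,-0.02,1.5],0]]'; python3 -m creep '[[[0,0,0.1],0],[[0,0,0.2],0],[[0,0,0.3],0],[[0,0,0.36],0],[[0,0,0.36],0]]'; python3 go.py 466 -52.6 56.3 93.6
```

```text
clock: 63.25
ee_pos: [0.4663, -0.0521, 0.07]
ee_rot: [3.141, 0.0, 1.633]
force: [0.2, 0.1, -1.2]
opening: 0.334
clock: 63.88
ee_pos: [0.4661, -0.0521, 0.0609]
ee_rot: [-3.141, 0.0, 1.633]
force: [-0.6, 0.1, -1.1]
opening: 0.335
at [466.1 -52.1  60.9] yaw 93.6 q6 -0.17 | shift -0.019 -0.004 0.185 spin -0.0 F [-0.6  0.1 -1.1] op 0.335
```

Clean entry. Lower onto the bed.

```bash
python3 -m creep '[[[0,0,0.06],0],[[0,0,0.12],0],[[0,0,0.16],0],[[0,0,0.18],0],[[0,0,0.18],0]]'; python3 -m creep '[[[0,0.1,0],0],[[0,0.2,0],0],[[0,0.3,0],0],[[0,0.4,0],0],[[0,0.4,0],0]]'; python3 go.py 480 -52 56.3 93.6
```

```text
clock: 64.5
ee_pos: [0.4661, -0.0521, 0.0565]
ee_rot: [3.142, 0.0, 1.633]
force: [-0.1, 0.5, -1.3]
opening: 0.334
clock: 65.12
ee_pos: [0.4764, -0.0515, 0.0565]
ee_rot: [3.141, 0.0, 1.633]
force: [0.3, -0.5, -0.8]
opening: 0.331
at [476.4 -51.5  56.5] yaw 93.5 q6 -0.17 | shift -0.028 0.144 0.008 spin -0.1 F [ 0.3 -0.5 -0.8] op 0.331
```

```bash
python3 -m creep '[[[0,0,0.04],0],[[0,0,0.06],0],[[0,0.06,0.06],0],[[0,0.12,0.06],0],[[0,0.16,0.06],0]]'; python3 -m creep '[[[0,0.06,0],0],[[0,0.12,0],0],[[0,0.18,0],0],[[0,0.2,0],0],[[0,0.2,0],0]]'; python3 go.py 490 -52 56.3 93.6
```

```text
clock: 65.75
ee_pos: [0.4788, -0.0514, 0.0562]
ee_rot: [-3.139, 0.0, 1.632]
force: [-12.6, -1.6, 16.8]
opening: 0.333
clock: 66.38
ee_pos: [0.4833, -0.0514, 0.0562]
ee_rot: [-3.139, 0.001, 1.632]
force: [-14.8, -2.6, 18.1]
opening: 0.331
at [483.3 -51.4  56.2] yaw 93.5 q6 -0.17 | shift -0.041 0.265 -0.005 spin -0.1 F [-14.8  -2.6  18.1] op 0.331
```

```bash
python3 -m creep '[[[0,0,-0.03],0],[[0,0,-0.03],0],[[0,0,-0.03],0],[[0,0,-0.03],0],[[0,0,-0.03],0]]' 50; python3 -m creep '[[[0,0,-1],0],[[0,0,-1.8],0],[[0,-1.5,-1.8],0],[[0,-1.5,-1.8],0],[[0,-1.5,-1.8],0]]' 0; python3 -m creep '[[[0,0,0.6],0],[[0,0,1.2],0],[[0,0,1.76],0],[[0,0,1.76],0],[[0,0,1.76],0]]'; python3 go.py 455 -52 56.3 93.6;  python3 - <<'E'
from m import *
s=snap('top','t12');print('wedge+head',rect(s,(310,205,345,245),lambda R,G,B:(R>175)&(G<110),.04))
E
```

```text
clock: 67.0
ee_pos: [0.4851, -0.0509, 0.0557]
ee_rot: [-3.141, -0.0, 1.633]
force: [-0.4, -0.1, -0.1]
opening: 0.585
clock: 67.62
ee_pos: [0.4481, -0.0533, 0.1009]
ee_rot: [3.141, 0.0, 1.633]
force: [0.2, 0.0, 0.1]
opening: -0.001
clock: 68.25
ee_pos: [0.4478, -0.0533, 0.0569]
ee_rot: [3.142, 0.0, 1.633]
force: [0.5, -0.3, 0.9]
opening: -0.001
at [447.8 -53.3  56.9] yaw 93.6 q6 -0.18 | shift 0.033 0.292 0.024 spin -0.0 F [ 0.5 -0.3  0.9] op -0.001Traceback (most recent call last):
  File "<stdin>", line 2, in <module>
  File "m.py", line 7, in rect
    c=max(cv2.findContours(m,0,2)[0],key=cv2.contourArea)[:,0]
      ~~~^^^^^^^^^^^^^^^^^^^^^^^^^^^^^^^^^^^^^^^^^^^^^^^^
ValueError: max() iterable argument is empty
```

```bash
python3 -m creep '[[[0,0.08,0],0],[[0,0.16,0],0],[[0,0.24,0],0],[[0,0.3,0],0],[[0,0.36,0],0]]'; python3 -m creep '[[[0,0.04,0],0],[[0,0.08,0],0],[[0,0.12,0],0],[[0,0.16,0],0],[[0,0.2,0],0]]'; python3 -m creep '[[[0,0.04,0],0],[[0,0.08,0],0],[[0,0.12,0],0],[[0,0.14,0],0],[[0,0.14,0],0]]'
```

```text
clock: 68.92
ee_pos: [0.4567, -0.0527, 0.0568]
ee_rot: [-3.141, -0.0, 1.633]
force: [-0.5, 0.8, 1.3]
opening: -0.001
clock: 69.55
ee_pos: [0.4609, -0.0522, 0.0567]
ee_rot: [-3.14, -0.001, 1.633]
force: [-8.3, 2.3, 5.7]
opening: -0.0
clock: 70.18
ee_pos: [0.4638, -0.0517, 0.0567]
ee_rot: [-3.139, -0.001, 1.633]
force: [-10.9, 3.8, 7.1]
opening: -0.002
```

```bash
python3 -m creep '[[[0,0.03,0],0],[[0,0.06,0],0],[[0,0.08,0],0],[[0,0.1,0],0],[[0,0.1,0],0]]'; python3 - <<'E'
from h import *
s=snap('top','t13');im=s['image']
for v in(188,192,196,200,204,210): print(v,[int(x) for x in im[v,309:334,1]])
E
```

```text
clock: 70.8
ee_pos: [0.4656, -0.0515, 0.0566]
ee_rot: [-3.137, -0.002, 1.633]
force: [-14.6, 4.0, 10.6]
opening: -0.001
188 [248, 248, 248, 247, 241, 229, 195, 161, 150, 146, 152, 146, 139, 153, 193, 216, 214, 184, 137, 97, 84, 84, 82, 83, 87]
192 [100, 105, 102, 99, 96, 102, 119, 155, 201, 217, 208, 172, 155, 168, 195, 208, 195, 156, 115, 90, 84, 86, 86, 82, 84]
196 [95, 93, 93, 105, 125, 141, 153, 153, 157, 156, 155, 150, 160, 181, 193, 187, 158, 125, 105, 97, 99, 104, 100, 92, 92]
200 [97, 94, 97, 132, 179, 202, 206, 203, 205, 203, 202, 203, 191, 175, 171, 174, 173, 172, 175, 170, 168, 164, 167, 160, 156]
204 [117, 100, 105, 150, 204, 225, 230, 229, 229, 230, 227, 220, 200, 195, 211, 219, 221, 220, 219, 216, 216, 216, 214, 214, 211]
210 [105, 114, 160, 224, 242, 244, 244, 244, 244, 244, 244, 239, 228, 230, 238, 241, 242, 240, 241, 240, 240, 239, 239, 239, 239]
```

```bash
python3 -m creep '[[[0,-0.5,0],0],[[0,-1,0],0],[[0,-1,-1],0],[[0,-1,-2],0],[[-2,-1,-2.4],0]]'; python3 -m creep '[[[-2,0,0],0],[[-4,0,0],0],[[-6,0,0],0],[[-6,0,0],0],[[-6,0,0],0]]'; python3 - <<'E'
from h import *
s=snap('top','t14');a=snap('scene','s14')
cv2.imwrite('pics/v14.png',np.hstack([cv2.resize(s['image'][170:245,262:350,::-1],None,fx=5,fy=5,interpolation=2),cv2.resize(a['image'][175:250,265:337+20,::-1],(345,375),interpolation=2)]))
E
```

```text
clock: 71.47
ee_pos: [0.4463, -0.1026, 0.1186]
ee_rot: [3.138, 0.001, 1.637]
force: [0.6, -0.3, -0.3]
opening: 0.0
clock: 72.1
ee_pos: [0.4546, -0.2531, 0.1167]
ee_rot: [-3.142, -0.0, 1.632]
force: [-0.3, -0.0, -0.1]
opening: 0.0
```

View pics/v14.png

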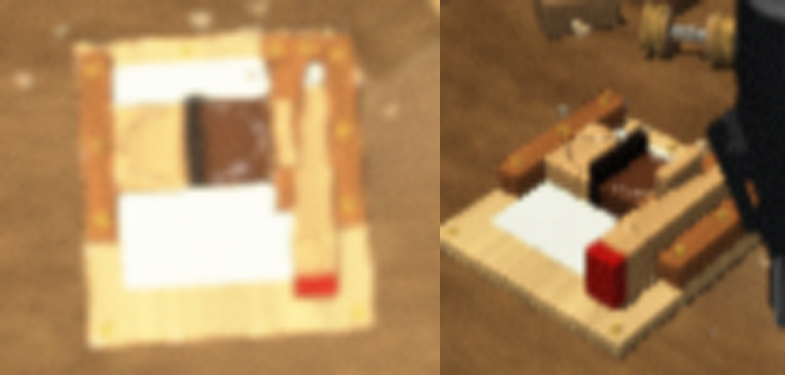

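Everything is stacked tight: maple, strip, brown, caul, wedge against the right fence, with the red end at about (316,286). Now the numerical checks of head position and yaw.

```bash
python3 - <<'E'
from m import *
s=load('t14')
print('maple',rect(s,(280,185,302,213),lambda R,G,B:(G>140)&(B<170),.026,6))
print('brown',rect(s,(302,184,317,212),lambda R,G,B:(G<122)&(R>75),.026,6))
print('red',rect(s,(316,220,335,234),lambda R,G,B:(R>175)&(G<120),.04,6))
print('wedge',rect(s,(318,186,332,228),lambda R,G,B:(G>140)&(B<165),.04,6))
print('bar',rect(s,(315,184,322,206),lambda R,G,B:(G>150)&(B<170),.05,6))
print('jar',rect(s,(420,195,450,228),lambda R,G,B:(B>150),.073))
im=s['image']
# edges per row: caul thin end/wedge/fence line, G profile
for v in (196,205,212): print(v,[tuple(map(int,im[v,u])) for u in range(314,335)])
E
```

```text
maple centre (578.7 63.6) centroid (575.4 63.1) size 94.3 x 67.3 long-axis yaw 0.6
brown centre (580.2 0.2) centroid (580.6 1.1) size 57.0 x 46.9 long-axis yaw 0.2
red centre (482.8 -53.3) centroid (482.6 -53.5) size 25.8 x 12.6 long-axis yaw -90.0
wedge centre (550.1 -52.6) centroid (552.3 -52.5) size 139.7 x 46.0 long-axis yaw -0.1
bar centre (588.5 -32.0) centroid (583.9 -32.3) size 74.5 x 21.6 long-axis yaw 5.1
jar centre (530.3 -407.8) centroid (521.4 -401.7) size 107.6 x 96.9 long-axis yaw -2.0
196 [(162, 121, 95), (169, 122, 86), (200, 149, 93), (237, 192, 120), (246, 211, 133), (243, 203, 129), (228, 179, 112), (219, 163, 101), (234, 186, 116), (243, 202, 129), (246, 209, 133), (246, 208, 133), (239, 195, 124), (216, 161, 100), (207, 143, 78), (222, 159, 76), (227, 168, 79), (220, 160, 76), (209, 143, 77), (197, 133, 76), (186, 134, 84)]
205 [(147, 107, 81), (164, 129, 94), (195, 149, 105), (219, 157, 99), (222, 149, 86), (219, 142, 78), (226, 159, 94), (237, 188, 116), (243, 202, 127), (244, 206, 130), (245, 210, 133), (246, 212, 135), (247, 215, 136), (241, 203, 127), (221, 170, 105), (206, 140, 81), (215, 138, 77), (213, 136, 75), (206, 133, 72), (192, 125, 69), (168, 115, 69)]
212 [(253, 253, 247), (251, 250, 241), (243, 239, 222), (230, 219, 190), (226, 207, 173), (231, 207, 169), (235, 205, 152), (242, 206, 139), (243, 204, 133), (243, 204, 130), (244, 206, 132), (244, 205, 129), (245, 207, 132), (238, 194, 121), (220, 163, 102), (211, 147, 86), (220, 150, 77), (226, 158, 77), (223, 156, 78), (214, 143, 76), (201, 135, 75)]
```

```bash
python3 -c "
from station import r
print(r.get_state()['force']);print(r.close_job())"
```

```text
[-0.33110478 -0.12925992 -0.69434352]
the job is handed in; nothing more can be done
None
```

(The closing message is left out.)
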